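# Push the washed pots to the back of the potting tray

## Robot

A 7-joint arm with a two-finger parallel gripper is mounted at the origin on the work surface. World frame = base frame: x ahead of the robot, y to its left, z up, the work surface at z = 0. Lengths are in mm, angles in rad, forces in N, time in s.
With the tool pointing down it reaches from about 425 to 825 mm from the base axis. Payload 3.6 kg.
Tool frame: the origin (TCP) lies on the mounting face of the last link; the fingertips stand 173 mm ahead of it and the grasp point (between the pads) lies 155 mm ahead of it (r.grasp_offset is the x of the grasp point in the tool frame, in mm); x points along the fingers, y is the direction in which the jaws open and shut, and the axes are right-handed (so a half turn about x gives the same grasp; the last joint's range is limited). The gripper opens to 85 mm and grips with 20 to 120 N. Pads are 22 mm wide; open, the fingers measure 114 mm over their backs; the gripper's body (76 mm by 85 mm) begins 54 mm behind the grasp point. The pads swing forward as they close: fully open they stand 13 mm farther back than shut.
Start: joints at [-1.29, 0.615, -0.013, 1.423, 0.008, 1.103, -0.04], TCP at [196.282, 619.636, 404.697] pointing down, gripper open.
Joint ranges: [-3.12, 3.12], [-0.3, 2.06], [-1.34, 1.32], [0.26, 2.42], [-1.36, 4.5], [0.01, 1.98], [-2.84, 2.84]. Speed limits (rad/s): [2.79, 2.79, 3.14, 3.14, 3.14, 3.14, 3.14].

## Interface

Orientations are given as a unit quaternion [w, x, y, z].
In Python, from cell import state, camera, r, boxes_of, spot_point gives the robot as it stands.
- The arm moves only by the shell command python3 -m creep 'ROWS' [FORCE]. ROWS is JSON, a list that holds one entry, the list of rows, each a list of 7 numbers: the opening in per cent of the stroke, from 0 (shut) to 100 (fully open), then the shift along the world's x, y, z as a fraction of full scale, then the turn, a rotation vector about the world's x, y, z as a fraction of full scale. A call has 1 to 20 rows; each row shifts and turns the pose as measured when the row begins; what a row does not reach is not made up. Full scale, the value 1, is 0.02 m for a shift and 4 degrees for a turn. A row lasts 1/12 s, in which the tool goes at most 41.7 mm and 7.16 degrees, less where a joint would pass 70% of its speed; a pose out of reach is approached as far as the arm can. A call with a number of a shift or a turn outside -1 to 1 is refused whole. A call with a gripper value outside its range is refused whole. The fingers move at their own pace and stop on an object; FORCE is the grip in N (left out, the last holds). Time passes only in rows, so rows that do not move let the fingers close. It gives the time, the measured TCP pose, the force and the opening at its end, in the units of the state.
- state(): the state, without advancing time (a new reading comes with each control period).
- camera(name): name is "side" or "top" or "wrist"; returns a dict with "img" (420x560x3 uint8, red, green, blue), "intrinsics" (3x3 intrinsics, pixels), "R" (3x3) and "t" (3): a world point X has camera coordinates R X + t. Camera axes: x right, y down, z forward; pixel columns grow to the right and rows downward; lengths in mm; the calibration is good to about 2 mm. A picture is of the moment at which its call begins. There is no depth.
- r.hand_in(): hands the job in, once; it reports no verdict.
Trained networks look in a picture, given as the dict that the camera call returned (one of the last four; its "shot" number tells which), for a name from the list of things; names that differ only in an ending like _2 or _b are one class to them, and where a whole thing is asked for, a point or a joint stands for the part that bears it (a point fixed in the world has none). Each returns a list of dicts, best first, with "p" (0 to 1); they miss things now and then, are a little off and sometimes report something else, mostly with a low value. They report only what shows in the picture. A call takes as long as a camera call. They do not tell look-alikes from the thing itself.
- boxes_of(name, picture): "pixel" ([row, column] in pixels, amid what is visible of it).
- spot_point(name, picture): "pixel" ([row, column] in pixels: a listed point, or the origin of a listed thing).
The state is a dict: "time": time; "joint_pos": joint angles; "qvel": joint speeds; "joint_torque": joint torques, N m; "tcp_pos": TCP position; "tcp_rot": TCP orientation; "ft_force": force on the tool from outside, world axes, zero at the start; "moment": the same for the moment, N m; "gripper_width": finger opening in mm.
Only numpy, scipy, OpenCV 4.12 (cv2) and the standard library are available. Lean on these libraries where they do the work, as an engineer would, in place of code of your own. Each camera call takes 0.05 s, during which the arm holds its last target.

## Task

Draw the yellow-stemmed T-shaped pusher by its blade end fully out from under the low wooden shelf and put it down on the bench, let go, then take it again by its stem. With its straight blade, gather the three upside-down black pots into one line and push them together, until all three are pressed home against the back wall of the brown tray, firmly felt but not squeezed hard, touching the pots only with the pusher. Then lay the pusher (without dropping it) flat and centred on top of the shelf, lengthwise along it, let go, and leave the pots against the wall and the bottle, clay pot and trowel undisturbed.

Things in the scene. Friction and masses are not known exactly. Their poses are not given: they have to be found in the camera images.
- pusher: T-shaped pusher, 220 g, lying flat. Aluminium blade 200 mm long (y), 14 thick (x -7 to +7), 30 high; pushing face at x=+7 mm. Yellow stem 22 mm wide, 26 high, from the blade's middle back to x=-87 mm. One flat underside; origin on it, at mid-blade; z up. At the start under the shelf, axes as the shelf's; only 50 to 70 mm of the +y blade end sticks out, the stem is covered.
- pusher_mid (a point): middle of the pusher's footprint, 40 mm behind (-x) the pusher's origin, on the underside
- shelf: wooden tool shelf fixed to the bench: a tunnel 160 mm long (y), 124 wide (x), flat top at 50 mm; inside 112 mm wide, 40 high, walls 6, roof 10 mm. Open only at its +y end (y=+80 mm). Origin: underside centre; z up. The pusher is fully out when its origin is at shelf y of 180 mm or more.
- tray: brown tray fixed to the bench, 200 mm deep (x), 262 wide (y); floor top at 4 mm. Rigid back wall at +x: inner face x=+94 mm, 40 high. Side walls inner faces y=+-125 mm, 32 high. Front (-x) open, floor ends at x=-100. Origin: underside centre; z up. A pot at the wall has tray x=62 mm; pots start 35 to 72 mm short. Press the row home by feel: 10 to 15 N on the row, squarely; over 25 N on one pot spoils it.
- pot0: black plastic plant pot, empty, upside down on the tray floor (the +y one of a loose row of three). Bottom collar 64 mm across, 12 mm high; above it tapers from 58 to 46 mm across; 55 mm high; about 60 g. Origin: underside centre; z up. Slides and may turn when pushed.
- pot1: black plastic plant pot, empty, upside down on the tray floor (the middle one of a loose row of three). Bottom collar 64 mm across, 12 mm high; above it tapers from 58 to 46 mm across; 55 mm high; about 60 g. Origin: underside centre; z up. Slides and may turn when pushed.
- pot2: black plastic plant pot, empty, upside down on the tray floor (the -y one of a loose row of three). Bottom collar 64 mm across, 12 mm high; above it tapers from 58 to 46 mm across; 55 mm high; about 60 g. Origin: underside centre; z up. Slides and may turn when pushed.
- feed_bottle: bystander: green bottle with white cap, 60 mm across, 150 mm high, standing; origin underside centre
- clay_pot: bystander: open terracotta pot, 90 mm across, 80 mm high, standing; origin underside centre
- trowel: bystander: hand tool with flat blade, 200 mm long, lying along its x; origin at its middle underneath
Not all that is in view belongs to the job. Several things have the shape of the pusher; the one meant has the colours described above.

How it is judged:
By the outcome, as a careful person would: the job done as asked, in the order asked, and still so for the second after the job is handed in, with the robot touching nothing.
It also fails if it takes over 64 s, if anything falls off the work surface, if the arm or the gripper's body presses on something with over 40 N, if the wrist force passes 120 N, or if a joint passes its speed limit or range.

## Working session

There is one attempt and no reset: what is moved stays moved. The work goes in short steps, Python scripts to look and compute and a shell command to move; the robot and the scene stay as the last step left them, time stands still between calls to the robot, and variables do not carry over. Pictures are saved under pics/ and viewed, and the job is handed in when it is done.

```bash
ls; mkdir -p pics
python3 - <<'E'
from cell import state,camera,r,boxes_of,spot_point
import cv2
s=state();print(s)
print(r.grasp_offset)
for n in ["side","top","wrist"]:
    c=camera(n);cv2.imwrite(f"pics/{n}0.png",c["img"][:,:,::-1]);print(n,c["intrinsics"],c["R"],c["t"])
E
```

```text
pics
{'time': 0.0, 'joint_pos': array([-1.29044326,  0.61594349, -0.01265125,  1.42490873,  0.00811868,
        1.10337285, -0.040371  ]), 'qvel': array([-1.11467926e-04, -4.35302790e-04,  1.76331393e-05,  7.20606433e-04,
        1.79797024e-03,  1.05350885e-03, -3.17402965e-04]), 'joint_torque': array([-3.31459469e-04, -4.69212663e+01,  2.59129414e-01, -1.71028483e+01,
        9.89414257e-03,  9.74292518e-03,  1.00115619e-05]), 'tcp_pos': array([196.21653399, 619.34739909, 403.51844511]), 'tcp_rot': array([ 0.69867946,  0.10711349,  0.6989348 , -0.10892134]), 'ft_force': array([-0.25529131,  0.01997768,  0.00590052]), 'moment': array([ 0.0167979 ,  0.02132708, -0.02675673]), 'gripper_width': 85.08665181332282}
154.70000000000002
side [[429.83557918   0.         282.40131712]
 [  0.         429.83557918 201.73025305]
 [  0.           0.           1.        ]] [[-9.34148936e-01 -3.56882828e-01  6.42663572e-04]
 [-2.76630774e-01  7.22947279e-01 -6.33105557e-01]
 [ 2.25479890e-01 -5.91592663e-01 -7.74065205e-01]] [ 483.17402577  185.99266056 1240.81146394]
top [[383.01442729   0.         281.43086063]
 [  0.         383.01442729 208.18849037]
 [  0.           0.           1.        ]] [[ 0.02937152 -0.99953882 -0.00771143]
 [-0.99062564 -0.02807821 -0.13368789]
 [ 0.13340972  0.01156576 -0.99099348]] [ -21.45367954  524.60205798 1234.33624515]
wrist [[320.74784415   0.         281.74501863]
 [  0.         320.74784415 215.33187661]
 [  0.           0.           1.        ]] [[ 0.30205662  0.95328709 -0.00235049]
 [ 0.90215905 -0.28505789  0.32380711]
 [ 0.30801111 -0.0999286  -0.9461202 ]] [-648.73189367  -41.44139147  380.8421317 ]
```

View pics/top0.png

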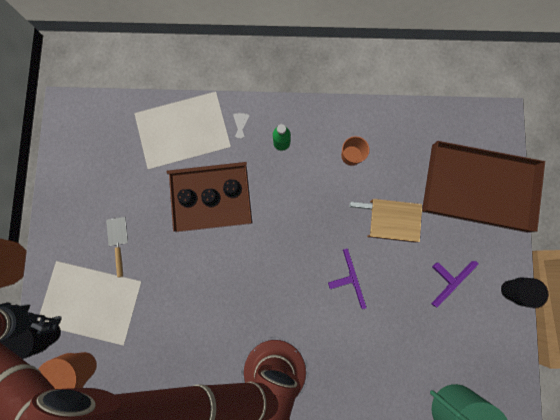

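View pics/side0.png

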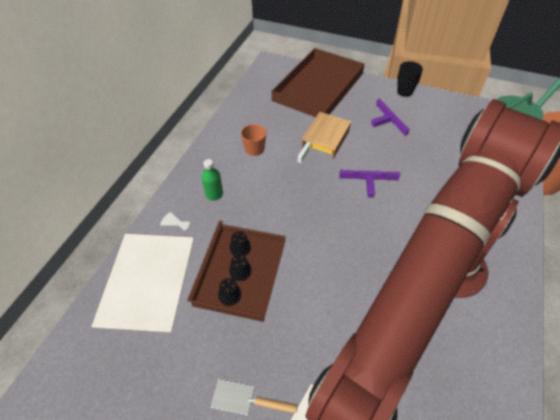

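View pics/wrist0.png

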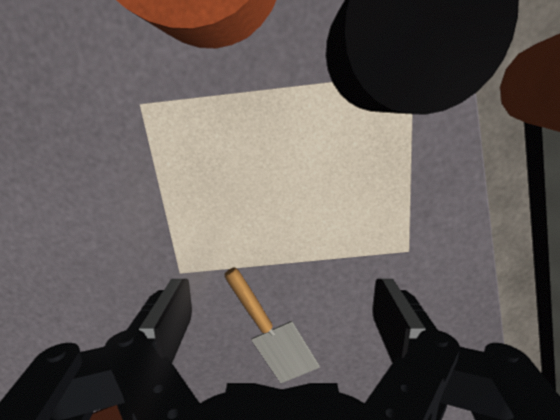

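```bash
cat > h.py <<'E'
import numpy as np,cv2
from cell import state,camera,r,boxes_of,spot_point
def px2w(c,row,col,z):
    K,R,t=map(np.array,(c["intrinsics"],c["R"],c["t"]))
    d=R.T@np.linalg.solve(K,np.array([col,row,1.]));o=-R.T@t
    return o+d*(z-o[2])/d[2]
def w2px(c,X):
    p=c["intrinsics"]@(c["R"]@np.array(X,float)+c["t"]);return p[1]/p[2],p[0]/p[2]
def crop(c,r0,r1,c0,c1,k,fn):
    cv2.imwrite("pics/"+fn,cv2.resize(np.ascontiguousarray(c["img"][r0:r1,c0:c1,::-1]),None,fx=k,fy=k,interpolation=cv2.INTER_CUBIC))
E
python3 - <<'E'
from h import *
import pickle
T=camera("top");S=camera("side")
crop(T,180,260,330,440,7,"t_shelf.png");crop(T,150,240,155,265,7,"t_tray.png")
crop(S,90,180,280,380,7,"s_shelf.png")
pickle.dump((T,S),open("ts0.pkl","wb"))
for n in ["pot0","feed_bottle","clay_pot","trowel","shelf","tray","pusher","pusher_mid"]:
    for c,m in((T,"T"),(S,"S")):
        z=50 if n=="shelf" else 0
        print(n,m,[(np.round(d["pixel"]).tolist(),round(d["p"],2),np.round(px2w(c,*d["pixel"],z)[:2]).tolist()) for d in spot_point(n,c)])
E
```

```text
pot0 T [([187.0, 234.0], 0.81, [598.0, 159.0]), ([199.0, 186.0], 0.64, [551.0, 322.0])]
pot0 S [([269.0, 238.0], 0.88, [568.0, 229.0]), ([247.0, 241.0], 0.84, [591.0, 156.0]), ([296.0, 229.0], 0.6, [556.0, 313.0])]
feed_bottle T [([143.0, 278.0], 0.68, [758.0, 15.0])]
feed_bottle S [([198.0, 217.0], 0.9, [743.0, 9.0])]
clay_pot T [([155.0, 350.0], 0.84, [723.0, -239.0])]
clay_pot S [([148.0, 255.0], 0.65, [720.0, -251.0]), ([252.0, 235.0], 0.18, [600.0, 176.0])]
trowel T [([248.0, 118.0], 0.9, [378.0, 542.0])]
trowel S [([399.0, 254.0], 0.92, [386.0, 534.0])]
shelf T [([223.0, 393.0], 0.62, [485.0, -370.0])]
shelf S []
tray T [([199.0, 213.0], 0.77, [554.0, 228.0])]
tray S [([273.0, 240.0], 0.9, [557.0, 237.0])]
pusher T [([209.0, 378.0], 0.7, [536.0, -335.0]), ([282.0, 452.0], 0.63, [299.0, -577.0])]
pusher S [([116.0, 391.0], 0.96, [297.0, -599.0]), ([143.0, 310.0], 0.75, [542.0, -345.0]), ([180.0, 368.0], 0.58, [301.0, -244.0])]
pusher_mid T [([273.0, 442.0], 0.81, [327.0, -547.0]), ([220.0, 376.0], 0.63, [498.0, -326.0]), ([281.0, 342.0], 0.61, [293.0, -215.0])]
pusher_mid S [([186.0, 370.0], 0.85, [288.0, -219.0]), ([123.0, 380.0], 0.82, [327.0, -549.0]), ([150.0, 320.0], 0.69, [496.0, -326.0])]
```

View pics/t_shelf.png

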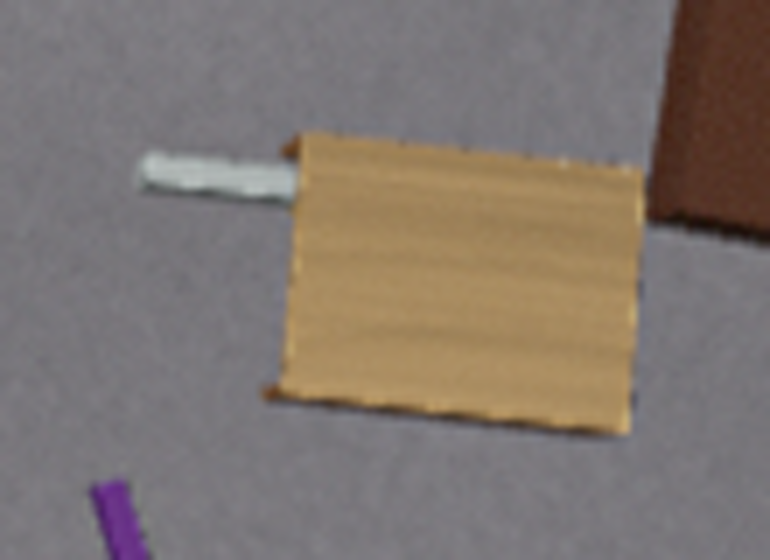

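View pics/t_tray.png

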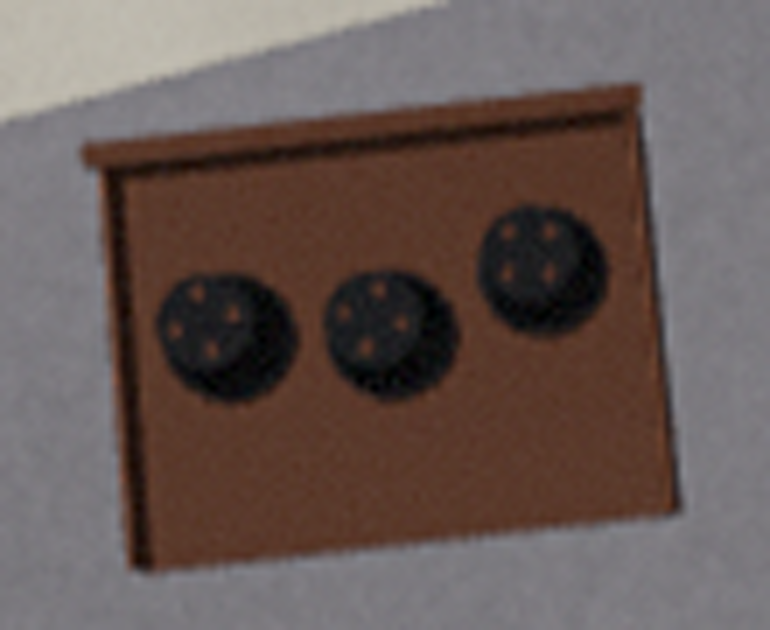

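View pics/s_shelf.png

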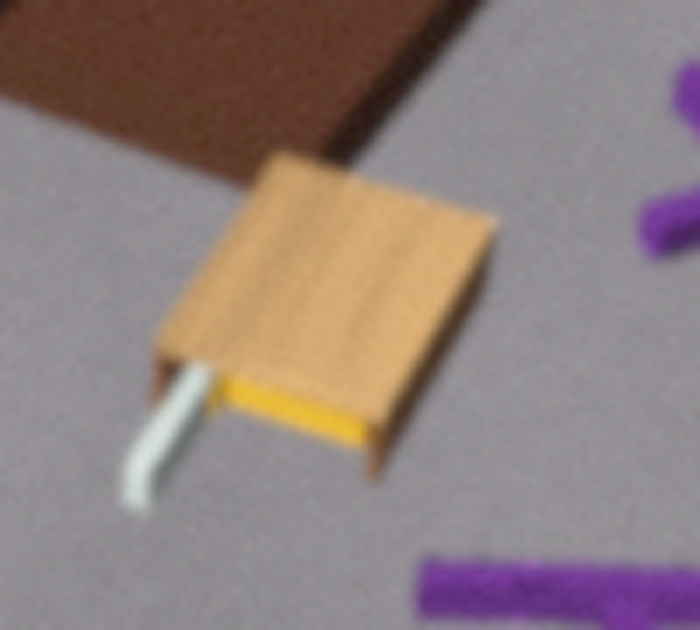

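Run:
```python
from h import *
import pickle
T,S=pickle.load(open("ts0.pkl","rb"))
def P(c,x,y,z,c0,r0,k=7): return px2w(c,(y+.5)/k-.5+r0,(x+.5)/k-.5+c0,z)
def fit(model,obs):
    # fit world pose (x,y,yaw) from model pts (3D) and observed pixels per cam
    from scipy.optimize import least_squares
    def f(p):
        c,s=np.cos(p[2]),np.sin(p[2]);e=[]
        for cam,m,(rr,cc) in obs:
            X=[p[0]+c*m[0]-s*m[1],p[1]+s*m[0]+c*m[1],m[2]]
            a=w2px(cam,X);e+=[a[0]-rr,a[1]-cc]
        return e
    q=least_squares(f,model,loss="soft_l1");return q.x,np.round(f(q.x),1)
def o(x,y,c0,r0,k=7): return ((y+.5)/k-.5+r0,(x+.5)/k-.5+c0)
tz=lambda x,y:o(x,y,330,180); sz=lambda x,y:o(x,y,280,90); tt=lambda x,y:o(x,y,155,150)
# shelf local: x up in image(+62), +y left
A=[(T,(62,80,50),tz(302,133)),(T,(62,-80,50),tz(644,168)),(T,(-62,-80,50),tz(628,433)),(T,(-62,80,50),tz(283,395)),]
B=[(S,(62,-80,50),sz(283,152)),(S,(-62,-80,50),sz(497,220)),(S,(-62,80,50),sz(380,420)),(S,(62,80,50),sz(158,343))]
for ob in (A,B,A+B): print("shelf",fit([490,-370,0],ob))
C=[(T,(100,131,40),tt(83,145)),(T,(100,-131,40),tt(642,86)),(T,(-100,131,32),tt(130,568)),(T,(-100,-131,4),tt(682,514))]
print("tray",fit([557,230,0.1],C))
for n,(x,y) in dict(end_t=(140,155),end_b=(140,183)).items(): print(n,P(T,x,y,30,330,180))
for n,(x,y) in dict(p0=(550,250),p1=(375,317),p2=(205,315)).items(): pass
# pot top centres z=55
for n,(x,y) in dict(p_right=(529,252),p_mid=(373,318),p_left=(207,322)).items(): print(n,P(T,x,y,55,155,150))
# side blade end bottom
print("side end", P(S,122,468,30,280,90),P(S,150,488,30,280,90))
for n,(x,y) in dict(a=(130,490)).items(): print(P(S,x,y,15,280,90))
```

```text
shelf (array([ 4.95556046e+02, -3.79885321e+02, -7.75428609e-02]), array([-0.1,  0. ,  0. ,  0. , -0.1,  0.1,  0.1, -0.2]))
shelf (array([ 4.93220369e+02, -3.81617527e+02, -9.54500101e-02]), array([ 0.6, -0.4,  0.6,  0.3, -0.6,  0.6, -0.5, -0.5]))
shelf (array([ 4.94652716e+02, -3.80332224e+02, -8.31590751e-02]), array([ 0.1,  0.3,  0.4,  0.3,  0.4,  0.1,  0.2, -0.1,  0.8, -1.2,  0.5,
       -0.3, -0.5,  0.4, -0.2, -0.9]))
tray (array([5.58874636e+02, 2.34801800e+02, 1.38234135e-01]), array([ 0.6,  1.4,  0.6, -0.8, -0.5, -0.5, -0.6,  0.2]))
end_t [ 553.87718923 -232.49829882   30.        ]
end_b [ 540.41765181 -232.57405108   30.        ]
p_right [592.63809981 164.43324469  55.        ]
p_mid [559.14865396 236.14331174  55.        ]
p_left [555.06075312 313.98610678  55.        ]
side end [ 553.27395155 -235.2724075    30.        ] [ 535.81241171 -227.13705419   30.        ]
[ 549.09602559 -236.57506977   15.        ]
```

Run:
```python
from h import *
import pickle
T,S=pickle.load(open("ts0.pkl","rb"))
crop(S,215,330,180,290,6,"s_tray.png")
```

```text
(no output)
```

View pics/s_tray.png

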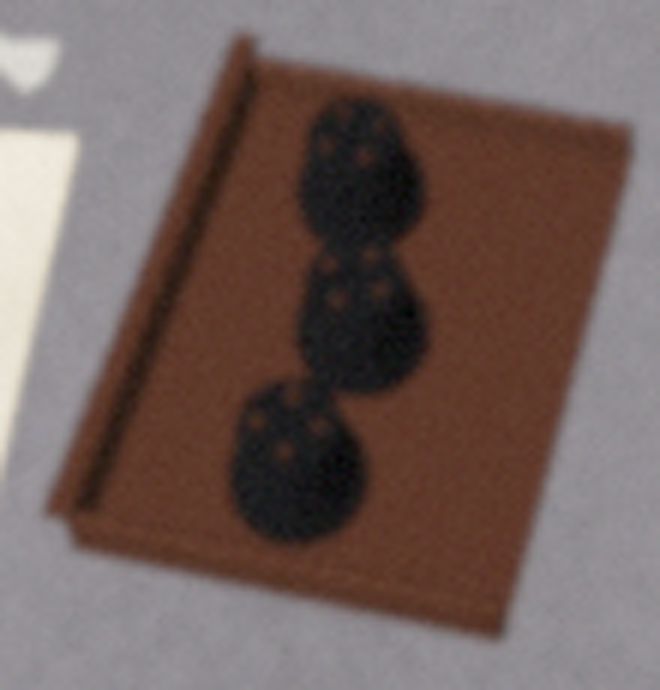

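```bash
cat >> h.py <<'E'
def fit(p0,obs,zs=None):
    from scipy.optimize import least_squares
    def f(p):
        c,s=np.cos(p[2]),np.sin(p[2]);e=[]
        for cam,m,(rr,cc) in obs:
            X=[p[0]+c*m[0]-s*m[1],p[1]+s*m[0]+c*m[1],m[2]]
            a=w2px(cam,X);e+=[a[0]-rr,a[1]-cc]
        return e
    q=least_squares(f,p0,loss="soft_l1");return q.x,np.round(f(q.x),1)
def o(x,y,c0,r0,k): return ((y+.5)/k-.5+r0,(x+.5)/k-.5+c0)
def P(c,x,y,z,c0,r0,k): return px2w(c,*o(x,y,c0,r0,k),z)
E
python3 - <<'E'
from h import *
import pickle
T,S=pickle.load(open("ts0.pkl","rb"))
tt=lambda x,y:o(x,y,155,150,7)
st=lambda x,y:o(x,y,180,215,6)
C=[(T,(100,131,40),tt(83,145)),(T,(100,-131,40),tt(642,86)),(T,(-100,131,32),tt(130,568)),(T,(-100,-131,16),tt(682,514))]
D=[(S,(100,-131,40),st(245,33)),(S,(100,131,40),st(48,515)),(S,(-100,-131,32),st(633,128)),(S,(-100,131,32),st(505,610))]
for ob in (C,D,C+D): print(fit([557,230,0.1],ob))
a=P(T,83,145,40,155,150,7);b=P(T,642,86,40,155,150,7);print(a,b,np.linalg.norm(a-b),np.arctan2(b[0]-a[0],a[1]-b[1]))
a=P(T,112,168,32,155,150,7);b=P(T,130,568,32,155,150,7);print(a,b)
for n,(x,y) in dict(p0=(358,125),p1=(357,275),p2=(287,415)).items(): print(n,P(S,x,y,55,180,215,6))
E
```

```text
(array([5.58613066e+02, 2.34374329e+02, 1.37399784e-01]), array([ 0.6,  1.5,  0.7, -0.6, -0.4, -0.4, -0.8,  0.1]))
(array([5.55137277e+02, 2.33168645e+02, 1.41590040e-01]), array([ 1.5, -0.3, -0.8,  1.6, -0.7,  0. ,  0.6, -0.8]))
(array([5.56860011e+02, 2.33641754e+02, 1.36602487e-01]), array([ 1.1,  1.7,  1.2, -0.4,  0.1, -0.2, -0.3,  0.2,  1.3, -0.6, -1.1,
        0.8, -0.5, -0.4,  0.6, -1.8]))
[641.65107878 383.00798682  40.        ] [677.96598109 116.25167034  40.        ] 269.21683548814144 0.13530335934520502
[632.55088633 370.80296343  32.        ] [440.22724754 349.14984585  32.        ]
p0 [592.55809515 152.2473102   55.        ]
p1 [558.0524239  228.91156304  55.        ]
p2 [556.99668703 305.70599879  55.        ]
```

```bash
cat >> h.py <<'E'
from scipy.spatial.transform import Rotation as Ro
def st():
    s=state();q=s["tcp_rot"];R=Ro.from_quat([q[1],q[2],q[3],q[0]]).as_matrix()
    g=s["tcp_pos"]+R[:,0]*r.grasp_offset
    y=R[:,1]
    print("t",round(s["time"],2),"grasp",np.round(g,1),"x",np.round(R[:,0],3),"yaw of jaw deg",round(np.degrees(np.arctan2(y[1],y[0])),2),"w",round(s["gripper_width"],1),"F",np.round(s["ft_force"],1),"M",np.round(s["moment"],2),"q",np.round(s["joint_pos"],2))
    return s,R,g
E
python3 -c "
from h import *
st()"
python3 -m creep '[[[100,1,-1,0,0,0,-1],[100,1,-1,0,0,0,-1],[100,1,-1,0,0,0,-1],[100,1,-1,0,0,0,-1]]]'
python3 -c "
from h import *
st()"
```

```text
t 1.05 grasp [196.3 619.6 250. ] x [-0. -0. -1.] yaw of jaw deg 72.43 w 85.7 F [-0.  -0.3  0.3] M [ 0.01 -0.   -0.  ] q [-1.29  0.61 -0.01  1.42  0.01  1.1  -0.04]
time: 1.38
tcp_pos: [269.8, 542.4, 404.0]
tcp_rot: [0.675, 0.204, 0.68, -0.201]
ft_force: [-0.0, -0.4, -0.9]
gripper_width: 85.4
t 1.38 grasp [268.9 543.5 249.3] x [-0.006  0.007 -1.   ] yaw of jaw deg 56.75 w 85.4 F [-0.  -0.4 -0.9] M [-0.02 -0.04  0.  ] q [-1.18  0.54  0.06  1.56 -0.04  1.03 -0.12]
```

```bash
python3 -m creep '[[[100,1,-1,0,0,0,-1],[100,1,-1,0,0,0,-1],[100,1,-1,0,0,0,-1],[100,1,-1,0,0,0,-1],[100,1,-1,0,0,0,-1],[100,1,-1,0,0,0,-1],[100,1,-1,0,0,0,-1],[100,1,-1,0,0,0,-1],[100,1,-1,0,0,0,-1],[100,1,-1,0,0,0,-1],[100,1,-1,0,0,0,-1],[100,1,-1,0,0,0,-1],[100,1,-1,0,0,0,-1],[100,0.5,-1,0,0,0,-1],[100,0,-1,0,0,0,-1],[100,0,-1,0,0,0,0]]]'
python3 -c "
from h import *
st()"
python3 -m creep '[[[100,0,-1,0,0,0,0],[100,0,-1,0,0,0,0],[100,0,-1,0,0,0,0],[100,0,-1,0,0,0,0],[100,0,-1,0,0,0,0],[100,0,-1,0,0,0,0],[100,0,-1,0,0,0,0],[100,0,-1,0,0,0,0],[100,0,-1,-0.5,0,0,0],[100,0,-1,-0.5,0,0,0],[100,0,-1,-0.5,0,0,0],[100,0,-1,-0.5,0,0,0],[100,0,-1,-0.5,0,0,0],[100,0,-1,-0.5,0,0,0],[100,0,-1,-0.5,0,0,0],[100,0,-1,-0.5,0,0,0]]]'
python3 -c "
from h import *
st()"
```

```text
time: 2.72
tcp_pos: [554.5, 204.8, 406.9]
tcp_rot: [0.472, 0.534, 0.471, -0.521]
ft_force: [-0.7, 0.1, -0.1]
gripper_width: 85.7
t 2.72 grasp [556.7 206.5 252.2] x [ 0.014  0.011 -1.   ] yaw of jaw deg -6.43 w 85.7 F [-0.7  0.1 -0.1] M [ 0.01  0.03 -0.02] q [-0.63  0.54  0.38  1.61 -0.23  1.02 -0.29]
time: 4.05
tcp_pos: [555.4, -129.7, 328.9]
tcp_rot: [0.476, 0.537, 0.469, -0.515]
ft_force: [-0.2, 0.3, 0.3]
gripper_width: 85.6
t 4.05 grasp [ 559.9 -127.6  174.3] x [ 0.029  0.014 -0.999] yaw of jaw deg -6.16 w 85.6 F [-0.2  0.3  0.3] M [0.04 0.04 0.04] q [-0.02  0.59  0.34  1.77 -0.29  0.81  0.36]
```

```bash
python3 -m creep '[[[100,-0.1,-1,-0.6,-0.2,0.41,0.4],[100,-0.1,-1,-0.6,0,0,0],[100,-0.1,-1,-0.6,0,0,0],[100,-0.1,-1,-0.6,0,0,0],[100,-0.1,-1,-0.6,0,0,0],[100,0,-1,-0.6,0,0,0],[100,0,-0.5,-0.3,0,0,0],[100,0,0,0,0,0,0],[100,0,0,0,0,0,0]]]'
python3 -c "
from h import *
st()
W=camera('wrist');T=camera('top')
cv2.imwrite('pics/w1.png',W['img'][:,:,::-1])
crop(T,170,260,320,440,6,'t1.png')
for p in [(544.6,-262.5,30),(547,-232.5,30)]: print(w2px(W,p))
"
```

```text
time: 4.8
tcp_pos: [544.3, -270.6, 246.4]
tcp_rot: [-0.479, -0.52, -0.478, 0.521]
ft_force: [-0.3, 0.5, 0.2]
gripper_width: 85.4
t 4.8 grasp [ 544.3 -270.9   91.7] x [-0.    -0.002 -1.   ] yaw of jaw deg -4.75 w 85.4 F [-0.3  0.5  0.2] M [ 0.05 -0.02  0.04] q [ 0.25  0.75  0.29  1.72 -0.3   0.72  0.61]
(np.float64(233.23210463561452), np.float64(281.97269312790013))
(np.float64(186.00039763339447), np.float64(281.81578505332527))
```

View pics/w1.png

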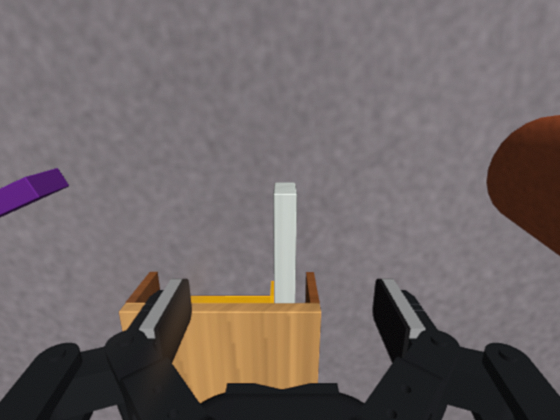

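```bash
python3 -m creep '[[[100,0.1,0.35,-0.9,0,0,0],[100,0,0,-0.9,0,0,0],[100,0,0,-0.9,0,0,0],[100,0,0,-0.5,0,0,0],[100,0,0,-0.2,0,0,0],[100,0,0,0,0,0,0]]]'
python3 -c "
from h import *
st()"
```

```text
time: 5.4
tcp_pos: [551.9, -253.5, 182.7]
tcp_rot: [0.486, 0.52, 0.48, -0.513]
ft_force: [0.3, 0.3, 0.2]
gripper_width: 85.2
t 5.4 grasp [ 554.  -253.5   28. ] x [ 0.013  0.    -1.   ] yaw of jaw deg -3.89 w 85.2 F [0.3 0.3 0.2] M [-0.08  0.02  0.02] q [ 0.25  0.84  0.24  1.75 -0.34  0.58  0.63]
```

```bash
python3 -m creep '[[[100,-0.3,-0.4,-0.15,0,0.18,-0.17],[100,0,0,-0.15,0,0,0],[100,0,0,0,0,0,0],[100,0,0,0,0,0,0]]]'
python3 -c "
from h import *
st()"
```

```text
time: 5.73
tcp_pos: [546.5, -262.2, 179.1]
tcp_rot: [0.481, 0.52, 0.478, -0.519]
ft_force: [0.0, 1.2, -0.1]
gripper_width: 85.4
t 5.73 grasp [ 547.  -262.5   24.4] x [ 0.004 -0.002 -1.   ] yaw of jaw deg -4.57 w 85.4 F [ 0.   1.2 -0.1] M [-0.03 -0.01  0.03] q [ 0.26  0.85  0.24  1.75 -0.34  0.58  0.63]
```

```bash
python3 -m creep '[[[0,0,0,0,0,0,0],[0,0,0,0,0,0,0],[0,0,0,0,0,0,0],[0,0,0,0,0,0,0],[0,0,0,0,0,0,0],[0,0,0,0,0,0,0],[0,0,0,0,0,0,0],[0,0,0,0,0,0,0]]]' 40
python3 -c "
from h import *
st()
W=camera('wrist')
cv2.imwrite('pics/w2.png',W['img'][:,:,::-1])"
```

```text
time: 6.4
tcp_pos: [546.7, -263.0, 181.0]
tcp_rot: [0.482, 0.521, 0.477, -0.519]
ft_force: [0.3, 0.3, 0.0]
gripper_width: 13.1
t 6.4 grasp [ 547.7 -263.4   26.3] x [ 0.006 -0.003 -1.   ] yaw of jaw deg -4.62 w 13.1 F [0.3 0.3 0. ] M [-0.01  0.13 -0.02] q [ 0.26  0.84  0.25  1.75 -0.34  0.58  0.63]
```

View pics/w2.png

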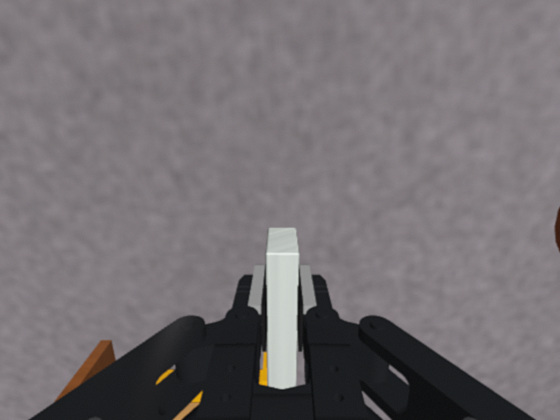

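```bash
python3 -m creep '[[[0,0.03,0.4,0,0,0,0],[0,0.03,0.4,0,0,0,0],[0,0.03,0.4,0,0,0,0],[0,0.03,0.4,0,0,0,0],[0,0.03,0.4,0,0,0,0]]]'
python3 -c "
from h import *
st()"
```

```text
time: 6.87
tcp_pos: [549.1, -222.9, 180.9]
tcp_rot: [-0.482, -0.52, -0.475, 0.521]
ft_force: [-0.3, -1.2, -0.2]
gripper_width: 13.4
t 6.87 grasp [ 550.1 -224.2   26.2] x [ 0.007 -0.008 -1.   ] yaw of jaw deg -4.78 w 13.4 F [-0.3 -1.2 -0.2] M [-0.26  0.1   0.06] q [ 0.19  0.83  0.25  1.79 -0.35  0.55  0.58]
```

```bash
python3 -m creep '[[[0,0.05,0.6,0,0,0,0],[0,0.05,0.6,0,0,0,0],[0,0.05,0.6,0,0,0,0],[0,0.05,0.6,0,0,0,0],[0,0.05,0.6,0,0,0,0],[0,0.05,0.6,0,0,0,0],[0,0.05,0.6,0,0,0,0],[0,0.05,0.6,0,0,0,0],[0,0.05,0.6,0,0,0,0],[0,0,0.1,0,0,0,0],[0,0,0,0,0,0,0]]]'
python3 -c "
from h import *
st()
W=camera('top');crop(W,150,260,290,430,5,'t3.png')
W=camera('side');crop(W,90,220,250,390,5,'s3.png')"
```

```text
time: 7.78
tcp_pos: [558.9, -93.4, 180.9]
tcp_rot: [0.484, 0.518, 0.479, -0.517]
ft_force: [-0.6, -1.7, 0.1]
gripper_width: 13.3
t 7.78 grasp [559.7 -94.   26.2] x [ 0.005 -0.004 -1.   ] yaw of jaw deg -4.14 w 13.3 F [-0.6 -1.7  0.1] M [-0.27  0.14  0.09] q [-0.04  0.81  0.27  1.87 -0.39  0.51  0.42]
```

View pics/t3.png

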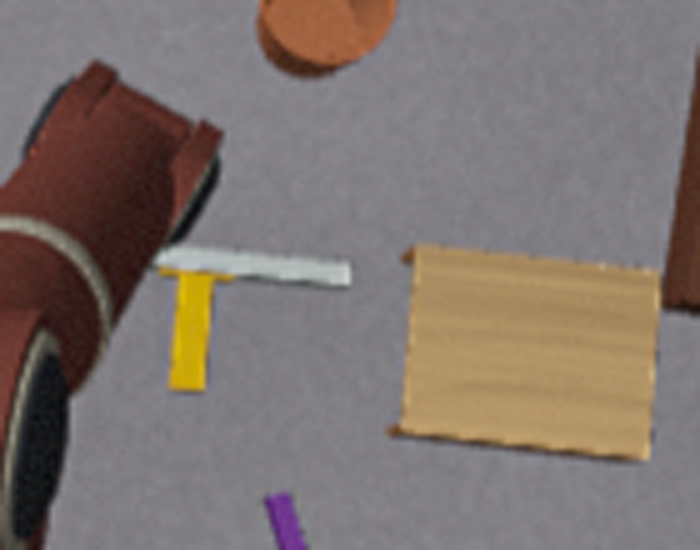

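View pics/s3.png

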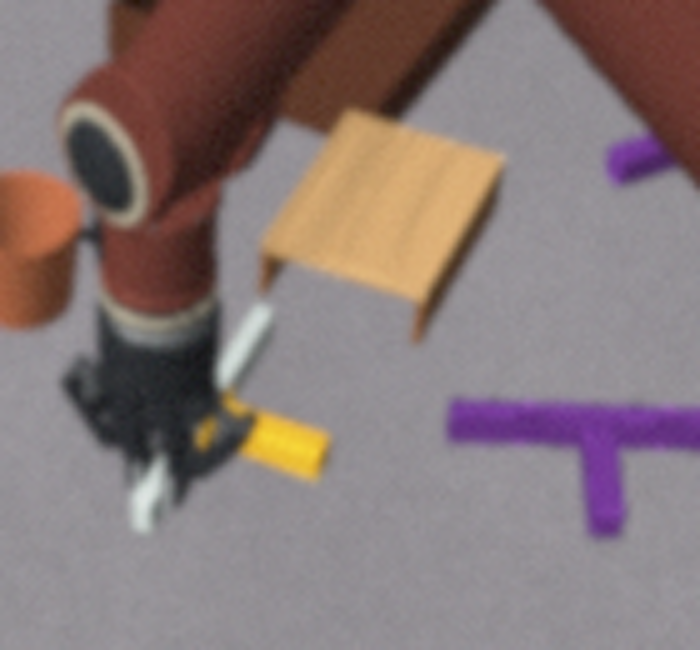

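```bash
python3 -m creep '[[[0,0,0,-0.1,0,0,0],[0,0,0,-0.1,0,0,0],[0,0,0,0,0,0,0]]]'
python3 -c "
from h import *
st()"
```

```text
time: 8.13
tcp_pos: [559.0, -94.7, 181.7]
tcp_rot: [0.482, 0.521, 0.479, -0.517]
ft_force: [0.0, 0.7, -1.7]
gripper_width: 13.2
t 8.13 grasp [560.  -94.6  27. ] x [ 0.007  0.001 -1.   ] yaw of jaw deg -4.4 w 13.2 F [ 0.   0.7 -1.7] M [ 0.15 -0.09  0.03] q [-0.03  0.81  0.26  1.87 -0.4   0.51  0.42]
```

```bash
python3 -m creep '[[[0,0,0,-0.2,0,0,0],[0,0,0,-0.2,0,0,0]]]'
python3 -c "
from h import *
st()"
```

```text
time: 8.3
tcp_pos: [559.2, -95.6, 180.6]
tcp_rot: [0.48, 0.523, 0.479, -0.516]
ft_force: [-8.7, 4.0, 40.6]
gripper_width: 12.8
t 8.3 grasp [560.5 -94.7  25.9] x [ 0.009  0.006 -1.   ] yaw of jaw deg -4.59 w 12.8 F [-8.7  4.  40.6] M [0.59 2.22 0.02] q [-0.03  0.81  0.26  1.87 -0.4   0.51  0.43]
```

```bash
python3 -m creep '[[[0,0,0,0,0,0,0],[100,0,0,0,0,0,0],[100,0,0,0,0,0,0],[100,0,0,0,0,0,0],[100,0,0,0,0,0,0],[100,0,0,0,0,0,0]]]'
python3 -c "
from h import *
st()"
```

```text
time: 8.8
tcp_pos: [558.9, -98.1, 181.4]
tcp_rot: [0.479, 0.525, 0.477, -0.517]
ft_force: [0.1, -0.5, 0.3]
gripper_width: 72.8
t 8.8 grasp [560.6 -97.2  26.7] x [ 0.011  0.006 -1.   ] yaw of jaw deg -4.96 w 72.8 F [ 0.1 -0.5  0.3] M [-0.01  0.06  0.01] q [-0.02  0.81  0.26  1.87 -0.4   0.51  0.43]
```

```bash
python3 -m creep '[[[100,0,0,0.5,0,0,0],[100,0,0,1,0,0,0],[100,0,0,1,0,0,0],[100,0,0,1,0,0,0],[100,0,0,1,0,0,0],[100,-0.2,-0.2,0,0,0,-1],[100,-0.2,-0.2,0,0,0,-1],[100,-0.2,-0.2,0,0,0,-1],[100,-0.2,-0.2,0,0,0,-1],[100,-0.2,-0.2,0,0,0,-1],[100,-0.2,-0.2,0,0,0,-1],[100,-0.2,-0.2,0,0,0,-1],[100,-0.2,-0.2,0,0,0,-1],[100,-0.2,-0.2,0,0,0,-1],[100,-0.2,-0.2,0,0,0,-1],[100,-0.2,-0.2,0,0,0,-1],[100,-0.2,-0.2,0,0,0,-1],[100,-0.2,-0.2,0,0,0,-1]]]'
python3 -c "
from h import *
st()"
```

```text
time: 10.3
tcp_pos: [504.4, -150.1, 282.3]
tcp_rot: [0.189, 0.687, 0.185, -0.676]
ft_force: [-0.3, 0.3, 0.1]
gripper_width: 85.2
t 10.3 grasp [ 506.9 -150.3  127.7] x [ 0.016 -0.001 -1.   ] yaw of jaw deg -59.31 w 85.2 F [-0.3  0.3  0.1] M [0.04 0.01 0.05] q [-0.14  0.66  0.61  1.94 -0.57  0.71 -0.22]
```

```bash
python3 -m creep '[[[100,0,-0.1,0,0,0.23,-1],[100,0,-0.1,0,0,0,-1],[100,0,-0.1,0,0,0,-1],[100,0,-0.1,0,0,0,-1],[100,0,-0.1,0,0,0,-1],[100,0,0,0,0,0,-1],[100,0,0,0,0,0,-1],[100,0,0,0,0,0,-1],[100,0,0,0,0,0,-0.4],[100,0,0,0,0,0,0],[100,0,0,0,0,0,0]]]'
python3 -c "
from h import *
st()
W=camera('wrist')
cv2.imwrite('pics/w4.png',W['img'][:,:,::-1])
print(w2px(W,(554-87,-167.4+7,26)),w2px(W,(554,-167.4,30)))"
```

```text
time: 11.22
tcp_pos: [503.3, -160.1, 286.8]
tcp_rot: [-0.029, 0.707, -0.028, -0.706]
ft_force: [-0.2, -0.9, -0.2]
gripper_width: 85.5
t 11.22 grasp [ 503.5 -159.8  132.1] x [ 0.002  0.002 -1.   ] yaw of jaw deg -94.67 w 85.5 F [-0.2 -0.9 -0.2] M [-0.05  0.04 -0.02] q [-0.22  0.71  0.79  1.92 -0.7   0.81 -0.69]
(np.float64(263.8973964658486), np.float64(286.59606790729515)) (np.float64(154.30890752253964), np.float64(287.1175555651656))
```

View pics/w4.png

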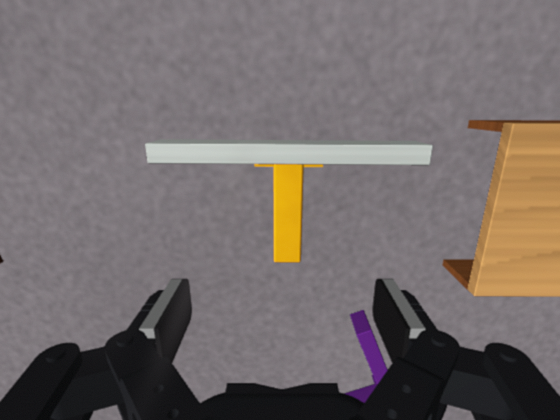

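```bash
python3 -m creep '[[[100,0,-0.1,-1,0,0,0],[100,0,-0.1,-1,0,0,0],[100,0,0,-1,0,0,0],[100,0,0,-0.8,0,0,0],[100,0,0,0,0,0,0]]]'
python3 -c "
from h import *
st()"
```

```text
time: 11.68
tcp_pos: [504.4, -164.3, 210.4]
tcp_rot: [-0.027, 0.71, -0.026, -0.704]
ft_force: [-0.4, 1.1, -0.5]
gripper_width: 85.7
t 11.68 grasp [ 505.7 -164.1   55.7] x [ 0.009  0.001 -1.   ] yaw of jaw deg -94.29 w 85.7 F [-0.4  1.1 -0.5] M [-0.02  0.08  0.03] q [-0.14  0.81  0.66  1.97 -0.84  0.65 -0.57]
```

```bash
python3 -m creep '[[[100,0,0,-0.7,0,0.13,-0.1],[100,-0.1,0,-0.6,0,0,0],[100,0,0,-0.3,0,0,0],[100,0,0,0,0,0,0],[100,0,0,0,0,0,0]]]'
python3 -c "
from h import *
st()"
```

```text
time: 12.1
tcp_pos: [503.5, -165.3, 179.9]
tcp_rot: [-0.029, 0.708, -0.028, -0.706]
ft_force: [-0.5, 0.8, -0.5]
gripper_width: 85.3
t 12.1 grasp [ 504.  -165.1   25.2] x [ 0.003  0.001 -1.   ] yaw of jaw deg -94.58 w 85.3 F [-0.5  0.8 -0.5] M [ 0.02 -0.02 -0.06] q [-0.1   0.86  0.61  1.98 -0.89  0.6  -0.53]
```

```bash
python3 -m creep '[[[100,0,0.07,-0.22,0,0,0],[100,0,0,0,0,0,0],[0,0,0,0,0,0,0],[0,0,0,0,0,0,0],[0,0,0,0,0,0,0],[0,0,0,0,0,0,0],[0,0,0,0,0,0,0],[0,0,0,0,0,0,0],[0,0,0,0,0,0,0]]]' 80
python3 -c "
from h import *
st()"
```

```text
time: 12.85
tcp_pos: [504.9, -164.4, 178.9]
tcp_rot: [-0.028, 0.71, -0.028, -0.703]
ft_force: [1.3, 0.1, -1.1]
gripper_width: 20.2
t 12.85 grasp [ 506.3 -164.5   24.2] x [ 0.009 -0.001 -1.   ] yaw of jaw deg -94.52 w 20.2 F [ 1.3  0.1 -1.1] M [-0.05 -0.04  0.02] q [-0.1   0.86  0.61  1.98 -0.9   0.59 -0.52]
```

```bash
python3 -m creep '[[[0,0,0,0.4,0,0,0],[0,0,0,1,0,0,0],[0,0,0,1,0,0,0],[0,0,0,1,0,0,0],[0,-0.1,0.8,0,0,0,0.5],[0,-0.1,0.8,0,0,0,0.5],[0,-0.1,0.8,0,0,0,0.5],[0,-0.1,0.8,0,0,0,0.5],[0,-0.1,0.8,0,0,0,0.5],[0,-0.1,0.8,0,0,0,0.5]]]'
python3 -c "
from h import *
st()
W=camera('wrist')
cv2.imwrite('pics/w5.png',W['img'][:,:,::-1])"
```

```text
time: 13.68
tcp_pos: [489.0, -68.1, 251.4]
tcp_rot: [0.047, 0.706, 0.045, -0.705]
ft_force: [0.2, 0.4, -2.2]
gripper_width: 20.5
t 13.68 grasp [489.3 -68.4  96.7] x [ 0.002 -0.002 -1.   ] yaw of jaw deg -82.5 w 20.5 F [ 0.2  0.4 -2.2] M [0.02 0.07 0.02] q [-0.35  0.7   0.69  2.04 -0.74  0.65 -0.6 ]
```

View pics/w5.png

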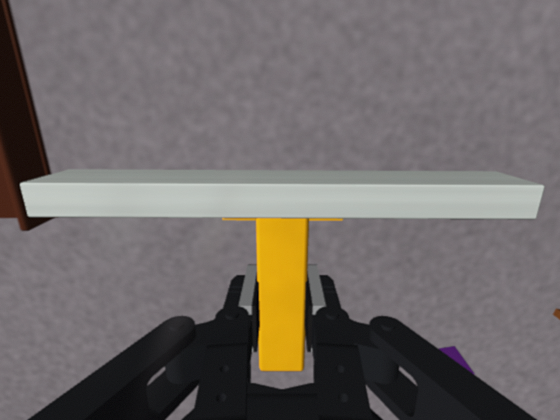

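```bash
python3 -m creep '[[[0,-0.15,1,0,0,0,0],[0,-0.15,1,0,0,0,0],[0,-0.15,1,0,0,0,0],[0,-0.15,1,0,0,0,0],[0,-0.15,1,0,0,0,0],[0,-0.15,1,0,0,0,0],[0,-0.15,1,0,0,0,0],[0,-0.15,1,0,0,0,0],[0,-0.15,1,0,0,0,0],[0,-0.15,1,0,0,0,0],[0,-0.15,1,0,0,0,0],[0,-0.15,1,0,0,0,0],[0,-0.1,0.6,0,0,0,0],[0,0,0,0,0,0,0]]]'
python3 -c "
from h import *
st()
W=camera('wrist')
cv2.imwrite('pics/w6.png',W['img'][:,:,::-1])
W=camera('top');crop(W,140,260,140,300,5,'t6.png')"
```

```text
time: 14.9
tcp_pos: [444.1, 199.6, 252.8]
tcp_rot: [-0.046, -0.702, -0.049, 0.709]
ft_force: [0.8, 0.3, -2.0]
gripper_width: 20.1
t 14.9 grasp [442.5 200.1  98.1] x [-0.01   0.003 -1.   ] yaw of jaw deg -82.31 w 20.1 F [ 0.8  0.3 -2. ] M [-0.02  0.1   0.02] q [-0.94  0.72  0.75  2.06 -0.79  0.69 -1.1 ]
```

View pics/w6.png

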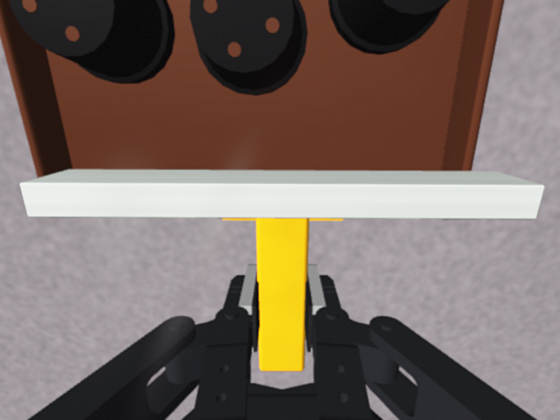

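View pics/t6.png

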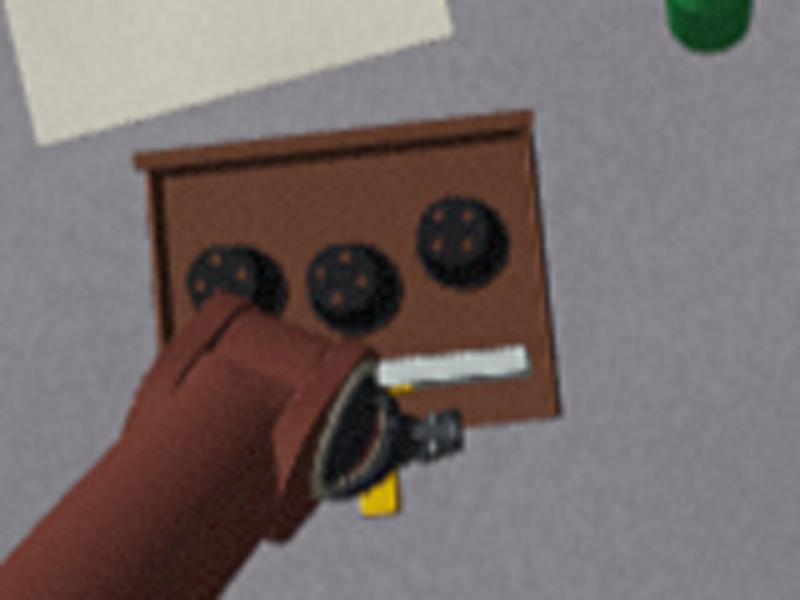

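Run:
```python
import cv2,numpy as np
a=cv2.imread('pics/w6.png')
b=np.clip(a[:180].astype(float)*1.6,0,255).astype(np.uint8)
cv2.imwrite('pics/w6a.png',cv2.resize(b[:,:280],None,fx=2.8,fy=2.8));cv2.imwrite('pics/w6b.png',cv2.resize(b[:,280:],None,fx=2.8,fy=2.8))
```

```text
(no output)
```

View pics/w6a.png

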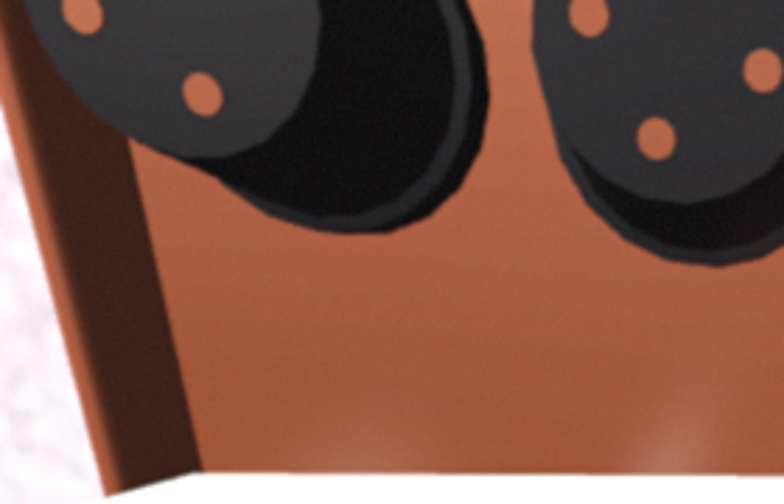

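View pics/w6b.png

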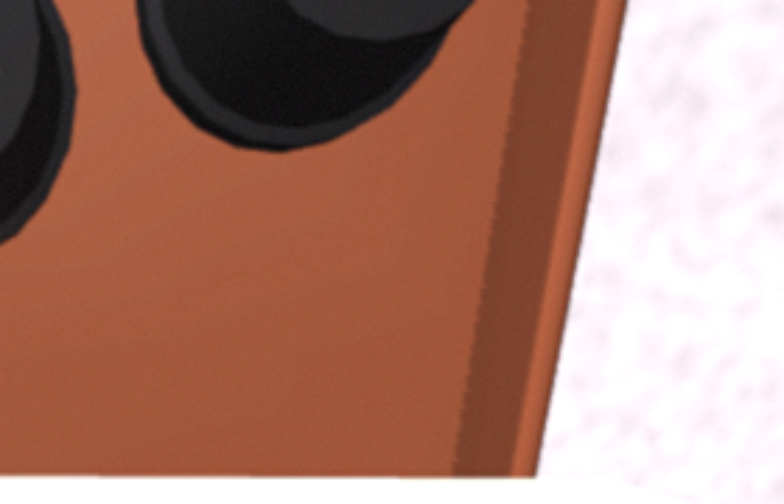

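Run:
```python
from h import *
W=camera('wrist');st()
g=lambda col,row,z=4: px2w(W,row-.3,col-.3,z)
L=[g(45.7,51.8),g(72.5,167.9)];Rr=[g(468.2,3.6),g(442.5,167.9)]
for a,b in(L,Rr): print(a,b,np.degrees(np.arctan2(a[1]-b[1],a[0]-b[0])))
n=np.array([-np.sin(.1366),np.cos(.1366)])
print("perp dist",[n@p[:2] for p in L+Rr])
print("pred center", n@np.array([556.9,233.6]))
u=np.array([np.cos(.1366),np.sin(.1366)])
for nm,c,rw in (("p2",360/2.8,233/2.8),("p1",718/2.8,265/2.8),("p0",280+280/2.8,150/2.8)):
    p=g(c,rw,10)[:2];print(nm,p,"front along",u@p,"across",n@p)
print("tray along", u@np.array([556.9,233.6]))
# pusher blade ends: top back edges z=?
```

```text
t 15.05 grasp [443.7 195.8  98.6] x [-0.008  0.001 -1.   ] yaw of jaw deg -82.68 w 20.1 F [-0.2  0.1 -2.3] M [-0.06  0.06 -0.02] q [-0.94  0.71  0.75  2.06 -0.79  0.69 -1.1 ]
[536.92672012 354.75660021   4.        ] [466.41312829 344.70002212   4.        ] 8.1167303329614
[594.44117397 108.08931387   4.        ] [499.233532    94.56016966   4.        ] 8.087665962762324
perp dist [np.float64(278.3356349694499), np.float64(277.9749660086488), np.float64(26.134059731744195), np.float64(25.6958991875725)]
pred center 155.58776962367077
p2 [525.5808772 302.4733998] front along 561.8744340598008 across 228.0844940303107
p1 [529.19030933 224.50717923] front along 554.8331479939549 across 150.35303423848612
p0 [561.28342232 154.35846313] front along 577.0747624837101 across 76.48747489829893
tray along 583.5229352335105
```

```bash
python3 -m creep '[[[0,-0.1,0.5,-0.6,0,-0.24,0.2],[0,0,0.4,-0.6,0,0,0],[0,0,0,-0.6,0,0,0],[0,0,0,-0.4,0,0,0],[0,0,0,0,0,0,0],[0,0,0,0,0,0,0]]]'
python3 -c "
from h import *
st()
W=camera('wrist');cv2.imwrite('pics/w7.png',W['img'][:,:,::-1])
import pickle;pickle.dump(W,open('w7.pkl','wb'))"
```

```text
time: 15.55
tcp_pos: [445.4, 206.8, 208.1]
tcp_rot: [0.046, 0.71, 0.044, -0.702]
ft_force: [0.2, 0.4, -1.7]
gripper_width: 20.1
t 15.55 grasp [447.1 206.3  53.4] x [ 0.011 -0.003 -1.   ] yaw of jaw deg -82.72 w 20.1 F [ 0.2  0.4 -1.7] M [-0.05  0.07 -0.06] q [-0.9   0.78  0.66  2.08 -0.89  0.58 -1.04]
```

View pics/w7.png

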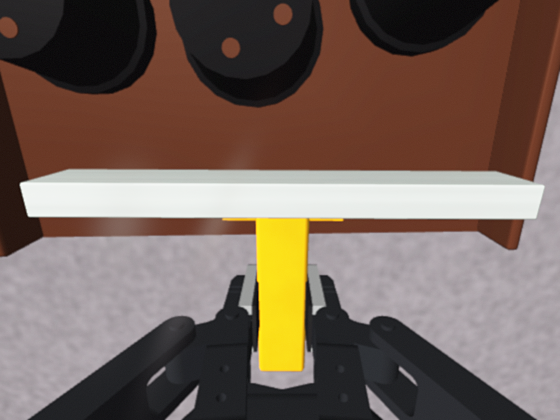

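Run:
```python
from h import *
import pickle
W=pickle.load(open('w7.pkl','rb'))
a=px2w(W,236,42,4);b=px2w(W,232,478,4);print(a,b,np.linalg.norm(a-b),np.degrees(np.arctan2(b[0]-a[0],a[1]-b[1])),(a+b)/2)
th=np.radians(8.1);u=np.array([np.cos(th),np.sin(th)]);n=np.array([-u[1],u[0]])
m=((a+b)/2)[:2];print("centre across",n@m,"along front",u@m,"grasp",n@[447.1,206.3],u@[447.1,206.3])
a=px2w(W,216,27,59);b=px2w(W,218,539,59);print("blade back top",np.linalg.norm(a-b),np.degrees(np.arctan2(b[0]-a[0],a[1]-b[1])),n@((a+b)/2)[:2],u@((a+b)/2)[:2])
```

```text
[441.32351885 345.77265868   4.        ] [475.42528282  94.83357102   4.        ] 253.24564362955516 7.7388925816475 [458.37440084 220.30311485   4.        ]
centre across 153.51977780351234 along front 484.8424812022787 grasp 141.24493978763263 471.7075015137962
blade back top 199.6458615683228 6.953157561553282 139.89115526364648 513.5788819398479
```

```bash
python3 -m creep '[[[0,-0.1,0.5,-0.4,0,0,0.25],[0,-0.1,0,-0.4,0,0,0],[0,0,0,-0.2,0,0,0],[0,0,0,0,0,0,0]]]'
python3 -c "
from h import *
st()"
```

```text
time: 15.93
tcp_pos: [441.8, 217.5, 187.5]
tcp_rot: [0.052, 0.71, 0.05, -0.7]
ft_force: [-0.9, -0.1, -2.9]
gripper_width: 20.4
t 15.93 grasp [444.  217.2  32.8] x [ 0.014 -0.002 -1.   ] yaw of jaw deg -81.67 w 20.4 F [-0.9 -0.1 -2.9] M [-0.07  0.09 -0.01] q [-0.89  0.81  0.61  2.08 -0.94  0.53 -1.01]
```

```bash
python3 -m creep '[[[0,0.35,0.05,-0.08,0,0.07,0],[0,0.35,0.05,0,0,0,0],[0,0.35,0.05,0,0,0,0],[0,0.35,0.05,0,0,0,0],[0,0.35,0.05,0,0,0,0]]]'
python3 -c "
from h import *
st()
W=camera('wrist');cv2.imwrite('pics/w8.png',W['img'][:,:,::-1])"
```

```text
time: 16.35
tcp_pos: [479.0, 222.8, 185.7]
tcp_rot: [0.052, 0.708, 0.05, -0.703]
ft_force: [-0.8, -0.2, -2.2]
gripper_width: 20.2
t 16.35 grasp [480.1 222.5  31. ] x [ 0.007 -0.002 -1.   ] yaw of jaw deg -81.65 w 20.2 F [-0.8 -0.2 -2.2] M [-0.07  0.19 -0.01] q [-0.87  0.85  0.64  1.98 -0.9   0.61 -1.05]
```

View pics/w8.png

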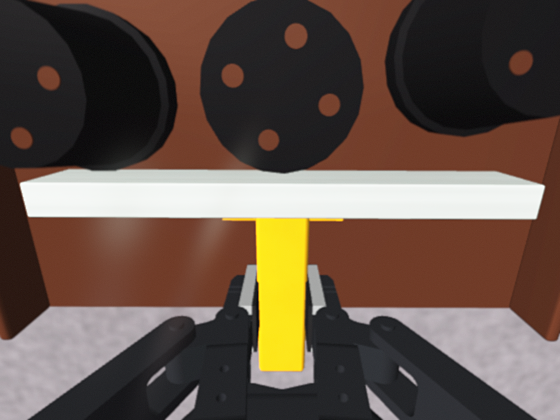

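```bash
python3 -m creep '[[[0,0.35,0.05,0,0,0,0],[0,0.35,0.05,0,0,0,0],[0,0.35,0.05,0,0,0,0],[0,0.3,0.04,0,0,0,0],[0,0.3,0.04,0,0,0,0]]]'
python3 -c "
from h import *
st()
W=camera('wrist');cv2.imwrite('pics/w9.png',W['img'][:,:,::-1])"
```

```text
time: 16.82
tcp_pos: [514.2, 227.5, 185.4]
tcp_rot: [0.052, 0.706, 0.051, -0.705]
ft_force: [-3.0, 0.0, -0.1]
gripper_width: 20.1
t 16.82 grasp [514.4 227.2  30.7] x [ 0.001 -0.002 -1.   ] yaw of jaw deg -81.65 w 20.1 F [-3.   0.  -0.1] M [-0.07  0.61  0.01] q [-0.85  0.89  0.67  1.89 -0.86  0.68 -1.09]
```

View pics/w9.png

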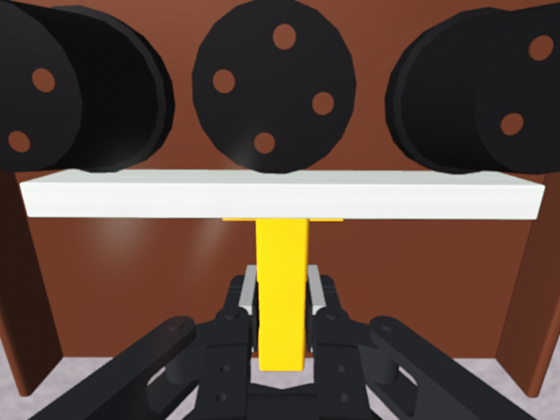

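```bash
python3 -m creep '[[[0,0.2,0.03,0,0,-0.07,0],[0,0.2,0.03,0,0,0,0],[0,0.15,0.02,0,0,0,0]]]'
python3 -c "
from h import *
st()"
python3 -m creep '[[[0,0.1,0.014,0,0,0,0],[0,0.06,0.01,0,0,0,0]]]'
python3 -c "
from h import *
st()"
```

```text
time: 17.12
tcp_pos: [527.1, 229.5, 185.2]
tcp_rot: [0.053, 0.708, 0.05, -0.702]
ft_force: [-2.9, 0.0, 0.1]
gripper_width: 20.3
t 17.12 grasp [528.4 229.1  30.5] x [ 0.008 -0.002 -1.   ] yaw of jaw deg -81.64 w 20.3 F [-2.9  0.   0.1] M [-0.05  0.59  0.01] q [-0.85  0.9   0.67  1.85 -0.85  0.7  -1.1 ]
time: 17.28
tcp_pos: [530.8, 229.9, 185.2]
tcp_rot: [0.053, 0.708, 0.05, -0.703]
ft_force: [-3.2, -0.1, -0.6]
gripper_width: 20.2
t 17.28 grasp [532.  229.5  30.5] x [ 0.008 -0.002 -1.   ] yaw of jaw deg -81.65 w 20.2 F [-3.2 -0.1 -0.6] M [-0.12  0.57 -0.1 ] q [-0.85  0.91  0.67  1.84 -0.85  0.7  -1.1 ]
```

```bash
for i in 1; do
python3 -m creep '[[[0,0.06,0.008,0,0,0,0],[0,0.06,0.008,0,0,0,0]]]'; done
python3 -c "
from h import *
st()"
python3 -m creep '[[[0,0.06,0.008,0,0,0,0],[0,0.06,0.008,0,0,0,0]]]'
python3 -c "
from h import *
st()
T=camera('top');crop(T,140,240,140,280,5,'t10.png')"
```

```text
time: 17.45
tcp_pos: [532.7, 230.1, 185.2]
tcp_rot: [0.053, 0.707, 0.051, -0.704]
ft_force: [-5.6, -0.8, 2.3]
gripper_width: 20.5
t 17.45 grasp [533.4 229.7  30.5] x [ 0.005 -0.002 -1.   ] yaw of jaw deg -81.65 w 20.5 F [-5.6 -0.8  2.3] M [-0.19  1.12 -0.1 ] q [-0.84  0.91  0.68  1.83 -0.85  0.71 -1.1 ]
time: 17.62
tcp_pos: [533.6, 230.1, 184.9]
tcp_rot: [-0.052, -0.705, -0.051, 0.706]
ft_force: [-5.0, -0.5, 1.5]
gripper_width: 20.4
t 17.62 grasp [533.5 229.8  30.2] x [-0.001 -0.002 -1.   ] yaw of jaw deg -81.64 w 20.4 F [-5.  -0.5  1.5] M [-0.19  0.97 -0.03] q [-0.84  0.91  0.68  1.83 -0.85  0.72 -1.11]
```

View pics/t10.png

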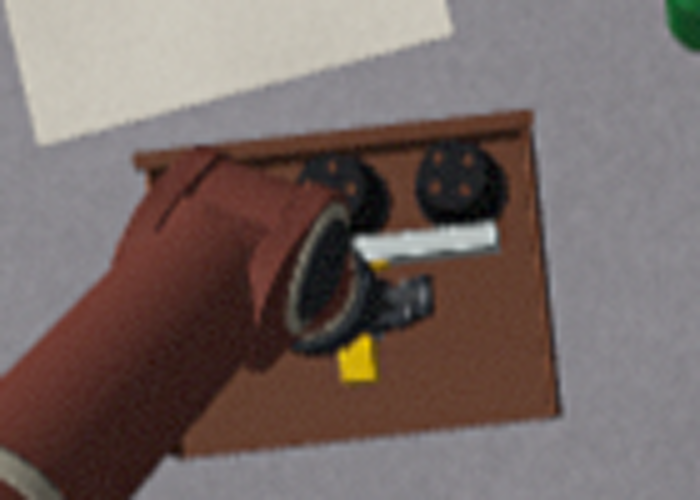

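```bash
python3 -m creep '[[[0,0.1,0.014,0,0,-0.1,0],[0,0.1,0.014,0,0,-0.1,0]]]'
python3 -c "
from h import *
st()"
```

```text
time: 17.83
tcp_pos: [533.7, 230.1, 184.2]
tcp_rot: [-0.052, -0.705, -0.051, 0.706]
ft_force: [-8.1, -0.9, 3.3]
gripper_width: 20.4
t 17.83 grasp [533.5 229.8  29.5] x [-0.001 -0.002 -1.   ] yaw of jaw deg -81.64 w 20.4 F [-8.1 -0.9  3.3] M [-0.22  1.55 -0.01] q [-0.84  0.91  0.67  1.83 -0.85  0.72 -1.1 ]
```

```bash
python3 -m creep '[[[0,0.13,0.018,0.05,0,-0.15,0],[0,0.13,0.018,0.03,0,-0.15,0]]]'
python3 -c "
from h import *
st()"
```

```text
time: 18.0
tcp_pos: [533.4, 230.1, 184.1]
tcp_rot: [0.052, 0.705, 0.051, -0.705]
ft_force: [-9.0, -1.8, 3.6]
gripper_width: 19.8
t 18.0 grasp [533.5 229.8  29.4] x [ 0.001 -0.002 -1.   ] yaw of jaw deg -81.64 w 19.8 F [-9.  -1.8  3.6] M [-0.24  1.87 -0.09] q [-0.84  0.91  0.67  1.83 -0.85  0.71 -1.1 ]
```

```bash
python3 -m creep '[[[0,0.18,0.025,0.1,0,-0.15,0],[0,0.18,0.025,0.1,0,-0.15,0]]]'
python3 -c "
from h import *
st()"
```

```text
time: 18.17
tcp_pos: [533.9, 230.4, 185.0]
tcp_rot: [-0.053, -0.705, -0.051, 0.706]
ft_force: [-7.9, -0.9, -3.7]
gripper_width: 20.2
t 18.17 grasp [533.6 230.   30.3] x [-0.002 -0.003 -1.   ] yaw of jaw deg -81.63 w 20.2 F [-7.9 -0.9 -3.7] M [-0.36  1.89 -0.13] q [-0.84  0.91  0.68  1.83 -0.84  0.72 -1.11]
```

```bash
python3 -m creep '[[[0,0.26,0.037,0,0,-0.2,0],[0,0.26,0.037,0,0,-0.2,0]]]'
python3 -c "
from h import *
st()"
```

```text
time: 18.33
tcp_pos: [534.8, 230.4, 182.9]
tcp_rot: [-0.052, -0.702, -0.051, 0.708]
ft_force: [-19.3, -2.2, 20.8]
gripper_width: 20.6
t 18.33 grasp [533.5 229.9  28.2] x [-0.008 -0.003 -1.   ] yaw of jaw deg -81.63 w 20.6 F [-19.3  -2.2  20.8] M [-0.33  3.4  -0.08] q [-0.84  0.92  0.68  1.82 -0.84  0.73 -1.11]
```

```bash
python3 -m creep '[[[0,0.14,0.02,0.1,0,-0.15,0]]]'
python3 -c "
from h import *
st()"
python3 -m creep '[[[0,0.2,0.03,0.05,0,-0.1,0]]]'
python3 -c "
from h import *
st()"
```

```text
time: 18.42
tcp_pos: [534.7, 230.3, 184.3]
tcp_rot: [-0.052, -0.703, -0.051, 0.708]
ft_force: [-3.7, -0.6, -3.0]
gripper_width: 20.1
t 18.42 grasp [533.6 229.9  29.6] x [-0.007 -0.002 -1.   ] yaw of jaw deg -81.66 w 20.1 F [-3.7 -0.6 -3. ] M [-0.22  1.04 -0.02] q [-0.84  0.91  0.68  1.83 -0.84  0.73 -1.11]
time: 18.5
tcp_pos: [535.4, 230.5, 184.2]
tcp_rot: [-0.052, -0.701, -0.051, 0.709]
ft_force: [-8.9, -2.0, -1.9]
gripper_width: 20.2
t 18.5 grasp [533.7 230.   29.5] x [-0.011 -0.003 -1.   ] yaw of jaw deg -81.66 w 20.2 F [-8.9 -2.  -1.9] M [-0.46  2.05 -0.03] q [-0.84  0.91  0.68  1.82 -0.84  0.73 -1.11]
```

```bash
python3 -m creep '[[[0,0.24,0.035,0.05,0,-0.15,0]]]'
python3 -c "
from h import *
st()"
python3 -m creep '[[[0,0.26,0.037,0.05,0,-0.15,0]]]'
python3 -c "
from h import *
st()"
```

```text
time: 18.58
tcp_pos: [536.1, 230.5, 183.9]
tcp_rot: [-0.052, -0.7, -0.051, 0.711]
ft_force: [-14.4, -3.5, 7.0]
gripper_width: 20.2
t 18.58 grasp [533.7 230.   29.2] x [-0.015 -0.003 -1.   ] yaw of jaw deg -81.65 w 20.2 F [-14.4  -3.5   7. ] M [-0.48  2.88 -0.01] q [-0.84  0.92  0.68  1.82 -0.84  0.74 -1.11]
time: 18.67
tcp_pos: [536.9, 230.5, 184.0]
tcp_rot: [-0.052, -0.698, -0.051, 0.713]
ft_force: [-15.3, -1.6, 10.3]
gripper_width: 20.0
t 18.67 grasp [533.8 230.   29.3] x [-0.021 -0.003 -1.   ] yaw of jaw deg -81.65 w 20.0 F [-15.3  -1.6  10.3] M [-0.46  2.83 -0.05] q [-0.84  0.92  0.68  1.81 -0.83  0.75 -1.12]
```

```bash
python3 -m creep '[[[0,0.24,0.035,0.1,0,-0.1,0]]]'
python3 -c "
from h import *
st()"
python3 -m creep '[[[0,0.25,0.035,0.08,0,-0.1,0]]]'
python3 -c "
from h import *
st()
W=camera('wrist');cv2.imwrite('pics/w11.png',W['img'][:,:,::-1])"
```

```text
time: 18.75
tcp_pos: [538.1, 230.6, 185.0]
tcp_rot: [-0.052, -0.696, -0.051, 0.715]
ft_force: [-8.2, -2.1, -0.6]
gripper_width: 20.6
t 18.75 grasp [533.9 230.   30.3] x [-0.027 -0.004 -1.   ] yaw of jaw deg -81.66 w 20.6 F [-8.2 -2.1 -0.6] M [-0.36  1.95  0.02] q [-0.84  0.92  0.68  1.81 -0.83  0.76 -1.12]
time: 18.83
tcp_pos: [539.2, 230.7, 185.2]
tcp_rot: [-0.052, -0.693, -0.051, 0.717]
ft_force: [-11.3, -2.0, 1.4]
gripper_width: 20.3
t 18.83 grasp [534.  230.   30.6] x [-0.033 -0.004 -0.999] yaw of jaw deg -81.65 w 20.3 F [-11.3  -2.    1.4] M [-0.45  2.24 -0.  ] q [-0.84  0.92  0.68  1.8  -0.82  0.77 -1.12]
```

View pics/w11.png

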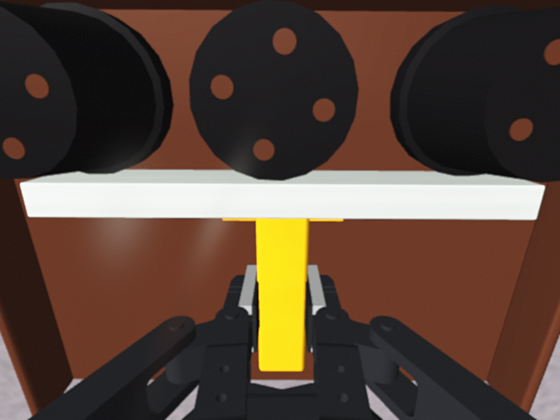

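```bash
python3 -m creep '[[[0,0.28,0.04,0.09,0,-0.2,0]]]'
python3 -c "
from h import *
st()"
```

```text
time: 18.97
tcp_pos: [540.0, 230.8, 185.2]
tcp_rot: [-0.052, -0.692, -0.051, 0.719]
ft_force: [-15.8, -2.3, 5.4]
gripper_width: 20.1
t 18.97 grasp [534.1 230.1  30.6] x [-0.038 -0.005 -0.999] yaw of jaw deg -81.64 w 20.1 F [-15.8  -2.3   5.4] M [-0.51  3.22 -0.06] q [-0.84  0.92  0.68  1.8  -0.82  0.78 -1.13]
```

```bash
python3 -m creep '[[[0,-0.3,-0.04,0,0,0,0],[0,-0.5,-0.07,0.05,0,0,0],[0,-0.5,-0.07,0.1,0,-0.2,0],[0,-0.5,-0.07,0.1,0,-0.2,0],[0,-0.5,-0.07,0.1,0,-0.2,0],[0,-0.5,-0.07,0.1,0,0,0]]]'
python3 -c "
from h import *
st()
W=camera('wrist');cv2.imwrite('pics/w12.png',W['img'][:,:,::-1])
W=camera('top');crop(W,140,240,140,280,5,'t12.png')"
```

```text
time: 19.47
tcp_pos: [488.5, 223.2, 195.2]
tcp_rot: [0.054, 0.715, 0.048, -0.695]
ft_force: [0.3, -0.1, -1.8]
gripper_width: 20.7
t 19.47 grasp [492.9 222.2  40.6] x [ 0.028 -0.007 -1.   ] yaw of jaw deg -81.75 w 20.7 F [ 0.3 -0.1 -1.8] M [0.05 0.1  0.  ] q [-0.88  0.85  0.67  1.96 -0.88  0.62 -1.06]
```

View pics/w12.png

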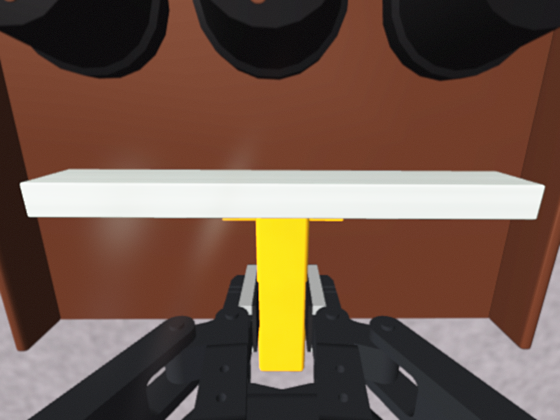

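View pics/t12.png

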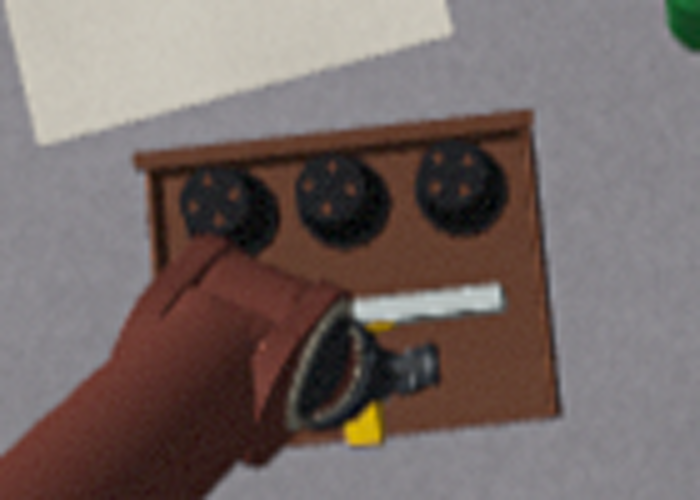

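```bash
python3 -m creep '[[[0,-0.3,0,0.5,0,0.25,0],[0,-0.3,0,1,0,0,0],[0,0,0,1,0,0,0],[0,0,0,1,0,0,0],[0,0,0,1,0,0,0],[0,0,-0.8,0.5,0,0,0],[0,0,-1,0,0,0,0],[0,0,-1,0,0,0,0],[0,0,-1,0,0,0,0],[0,0,-1,0,0,0,0],[0,0,-1,0,0,0,0]]]'
python3 -c "
from h import *
st()
W=camera('top');crop(W,140,250,140,280,5,'t13.png')
S=camera('side');crop(S,215,330,180,290,6,'s13.png')
import pickle;pickle.dump((W,S),open('ts13.pkl','wb'))"
```

```text
time: 20.48
tcp_pos: [486.4, 106.4, 301.7]
tcp_rot: [0.058, 0.718, 0.05, -0.691]
ft_force: [0.2, 0.2, -2.3]
gripper_width: 20.3
t 20.48 grasp [492.4 105.1 147.1] x [ 0.039 -0.008 -0.999] yaw of jaw deg -81.19 w 20.3 F [ 0.2  0.2 -2.3] M [-0.03  0.16  0.01] q [-0.79  0.65  0.82  2.01 -0.69  0.74 -0.97]
```

View pics/t13.png

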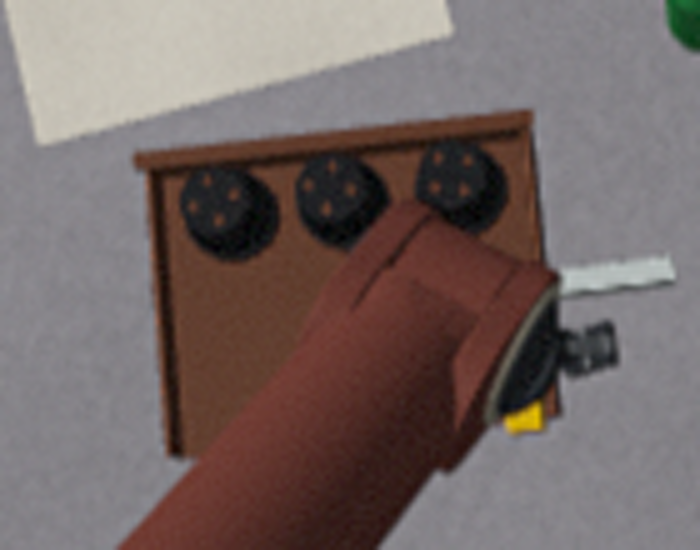

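View pics/s13.png

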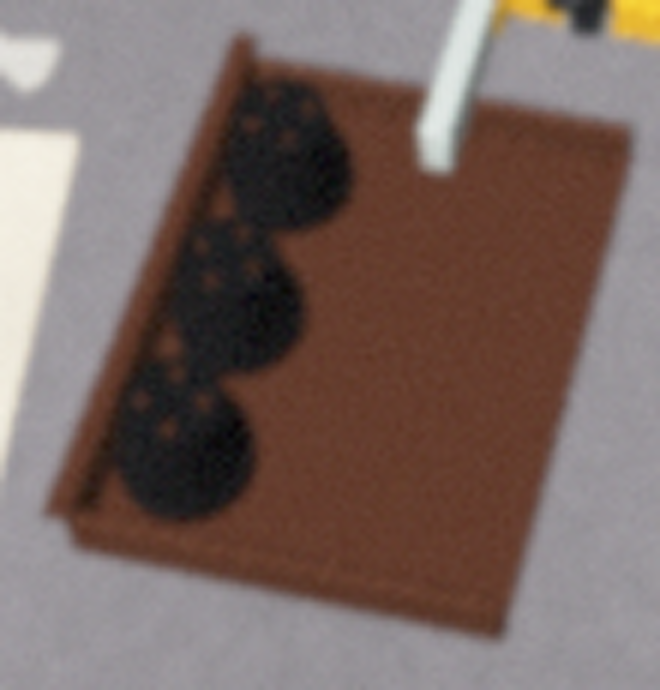

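Run:
```python
from h import *
import pickle
T,S=pickle.load(open('ts13.pkl','rb'))
th=np.radians(8.0);u=np.array([np.cos(th),np.sin(th)])
a=P(T,135,156,40,140,140,5)[:2];b=P(T,532,111,40,140,140,5)[:2]
print(u@a,u@b)
for p in((215,199),(329,187),(452,174)):
    q=P(T,*p,55,140,140,5)[:2];print(q,u@q,u@(a+b)/2-u@q)
a=P(S,245,35,40,180,215,6)[:2];b=P(S,48,513,40,180,215,6)[:2]
print(u@a,u@b)
for p in((283,120),(229,260),(173,402)):
    q=P(S,*p,55,180,215,6)[:2];print(q,u@q,u@(a+b)/2-u@q)
for n in ("pot0","tray"):
  for c in (T,S):print(n,[ (round(d['p'],2),round(u@px2w(c,*d['pixel'],4)[:2],1),np.round(px2w(c,*d['pixel'],4)[:2])) for d in spot_point(n,c)])
```

```text
686.8854069423793 687.8507213258736
[608.96852193 322.52011168] 647.9282062014531 39.43985793267325
[619.13292147 247.59026455] 647.5654673255167 39.80259680860968
[630.14409274 166.68152266] 647.209158132251 40.15890600187538
683.0151674195855 685.5137024060026
[627.55168333 162.50021126] 644.0600517912235 40.20438312157046
[616.74420309 242.72233222] 644.5225105472887 39.74192436550527
[607.14389212 317.96687033] 645.487644843319 38.77679006947494
pot0 [(0.73, np.float64(645.7), array([618., 244.])), (0.58, np.float64(645.0), array([628., 169.])), (0.52, np.float64(638.0), array([600., 315.]))]
pot0 [(0.74, np.float64(649.7), array([632., 169.])), (0.72, np.float64(658.7), array([631., 243.])), (0.67, np.float64(648.1), array([611., 313.]))]
tray [(0.7, np.float64(583.0), array([557., 229.]))]
tray [(0.68, np.float64(748.8), array([753.,  22.]))]
```

```bash
python3 -m creep '[[[0,0,-1,0,0,0.43,-0.7],[0,0,-1,0,0,0,-0.7],[0,0,-1,0,0,0,-0.7],[0,0,-1,0,0,0,-0.7],[0,0,-1,0,0,0,-0.4],[0,0,-1,0,0,0,0],[0,0,-1,0,0,0,0],[0,0,-1,0,0,0,0],[0,0,-1,0,0,0,0],[0,0,-1,0,0,0,0],[0,0,-1,0,0,0,0],[0,0,-0.5,0,0,0,0]]]'
python3 - <<'E'
from h import *
import pickle
st()
T,S=pickle.load(open("ts0.pkl","rb"))
crop(T,130,250,360,550,4,"t_big.png");crop(S,40,150,260,380,6,"s_big.png")
W=camera('wrist');cv2.imwrite('pics/w14.png',W['img'][:,:,::-1])
E
```

```text
time: 21.78
tcp_pos: [491.1, -112.1, 297.4]
tcp_rot: [-0.01, 0.709, -0.014, -0.705]
ft_force: [-0.5, -0.2, -1.7]
gripper_width: 20.1
t 21.78 grasp [ 492.  -113.1  142.7] x [ 0.005 -0.006 -1.   ] yaw of jaw deg -92.01 w 20.1 F [-0.5 -0.2 -1.7] M [-0.01  0.11 -0.03] q [-0.34  0.67  0.82  1.98 -0.69  0.78 -0.72]
```

View pics/t_big.png

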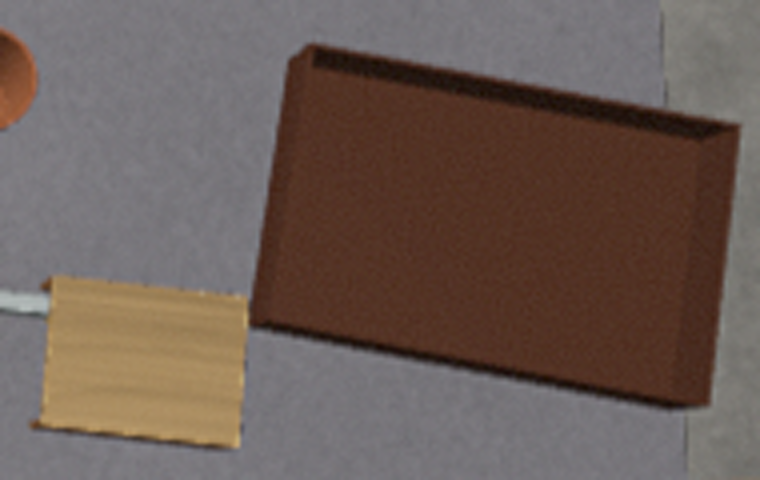

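View pics/s_big.png

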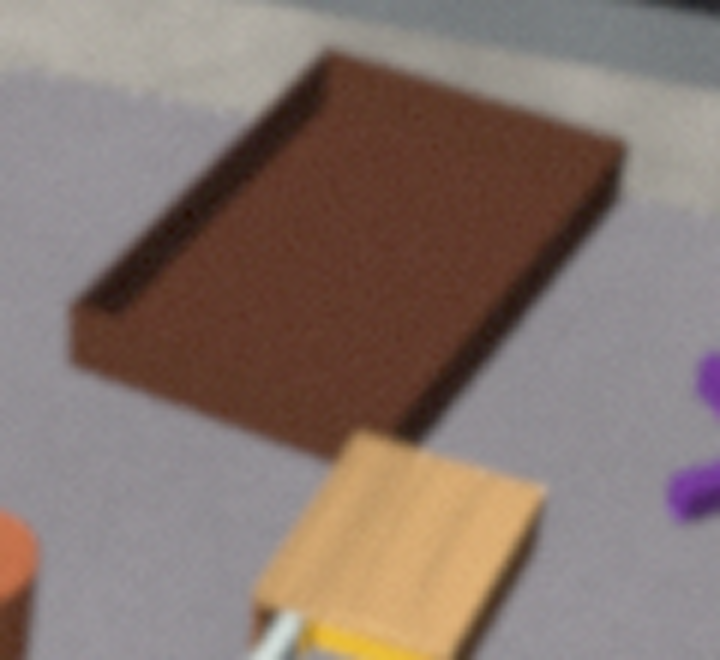

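View pics/w14.png

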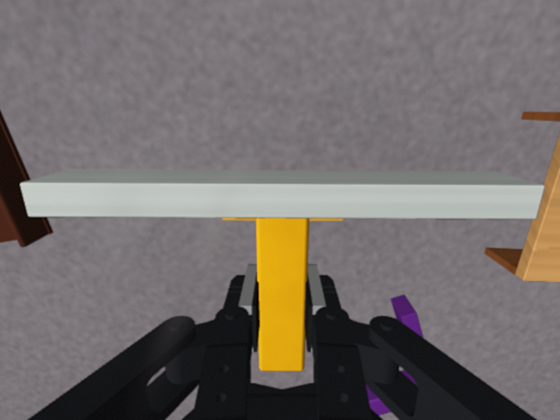

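Run:
```python
from h import *
import pickle
T,S=pickle.load(open("ts0.pkl","rb"))
b=P(S,74,364,0,260,40,6);print(b)
for z in (30,40,50,60,70): print(z,np.round(w2px(S,[b[0],b[1],z]),1))
print("obs top",o(74,316,260,40,6),"bot",o(74,364,260,40,6))
# shelf sanity: near corner
b2=P(S,375,480,0,280,90,7);print(b2,[np.round(w2px(S,[b2[0],b2[1],z]),1) for z in(40,50)],o(378,420,280,90,7))
# front-left corner (nearest shelf) of top rim in top image for several z
for z in (0,40,50,60): print(z,P(T,250,325,z,360,130,4), P(T,292,58,z,360,130,4))
# where blade end would be
c,s=np.cos(-.08),np.sin(-.08)
for l in((47,-100),(33,-100)):
    X=[495+c*l[0]-s*l[1],-380+s*l[0]+c*l[1],50];print(X,w2px(T,X),w2px(S,X))
```

```text
[ 764.17828637 -528.43057753    0.        ]
30 [ 94.1 271.8]
40 [ 92.  271.7]
50 [ 89.9 271.7]
60 [ 87.7 271.6]
70 [ 85.6 271.6]
obs top (92.25, 271.9166666666667) bot (100.25, 271.9166666666667)
[ 440.58417939 -301.69624092    0.        ] [array([149.9, 334.2]), array([147.8, 334.5])] (149.57142857142856, 333.57142857142856)
0 [ 534.06670617 -483.52190256    0.        ] [ 769.14336816 -524.46734792    0.        ]
40 [ 528.54778826 -469.21516783   40.        ] [ 756.35321352 -508.89411559   40.        ]
50 [ 527.16805878 -465.63848415   50.        ] [ 753.15567486 -505.00080751   50.        ]
60 [ 525.78832931 -462.06180047   60.        ] [ 749.9581362  -501.10749943   60.        ]
[np.float64(533.8582107993058), np.float64(-483.43616124681307), 50] (np.float64(208.996550182338), np.float64(427.55700544769667)) (np.float64(110.11196983960345), np.float64(324.3654333261816))
[np.float64(519.9029869110691), np.float64(-482.31735553124463), 50] (np.float64(213.22892377574954), np.float64(427.30459467224193)) (np.float64(111.14526265944522), np.float64(327.8500359693044))
```

Run:
```python
from h import *
import pickle
T,S=pickle.load(open("ts0.pkl","rb"))
M=[c["intrinsics"]@np.c_[c["R"],c["t"]] for c in(T,S)]
def tri(a,b):
    X=cv2.triangulatePoints(M[0],M[1],np.array(a[::-1]).reshape(2,1),np.array(b[::-1]).reshape(2,1));X=(X[:3]/X[3]).ravel()
    return np.round(X,1), np.round(np.array(w2px(T,X))-a,1)
tb=lambda x,y:o(x,y,360,130,4);sb=lambda x,y:o(x,y,260,40,6)
t7=lambda x,y:o(x,y,330,180,7);s7=lambda x,y:o(x,y,280,90,7)
print("shelf corners");
for a,b in((t7(302,133),s7(158,343)),(t7(644,168),s7(283,152)),(t7(628,433),s7(497,220)),(t7(283,395),s7(380,420))):print(tri(a,b))
print("tray rim")
for a,b in((tb(293,55),sb(72,312)),(tb(740,125),sb(332,50)),(tb(710,405),sb(626,148))):print(tri(a,b))
```

```text
shelf corners
(array([ 561.2, -305. ,   50.9]), array([0.6, 0.1]))
(array([ 547.1, -462.1,   57.2]), array([0.9, 0.1]))
(array([ 426. , -453.3,   54. ]), array([0.4, 0. ]))
(array([ 440.8, -296.6,   46.1]), array([-0.1, -0. ]))
tray rim
(array([ 752.2, -500.2,   64.2]), array([-0.3, -0.1]))
(array([ 701.8, -872.8,   51.5]), array([1.1, 0.2]))
(array([ 471.6, -838.9,   44.1]), array([0.4, 0.1]))
```

```bash
python3 -m creep '[[[0,0,-1,0.5,0,0,-0.3],[0,0,-1,0.5,0,0,-0.3],[0,0,-1,0,0,0,0],[0,0,-1,0,0,0,0],[0,0,-1,0,0,0,0],[0,0,-1,0,0,0,0],[0,0,0,0,0,0,0],[0,0,0,0,0,0,0]]]'
python3 - <<'E'
from h import *
import pickle
st()
W=camera('wrist');cv2.imwrite('pics/w15.png',W['img'][:,:,::-1]);pickle.dump(W,open('w15.pkl','wb'))
E
python3 -m creep '[[[0,0,-1,0,0,0,0],[0,0,-1,0,0,0,0],[0,0,-1,0,0,0,0],[0,0,-1,0,0,0,0],[0,0,-1,0,0,0,0],[0,0,-0.5,0,0,0,0],[0,0,0,0,0,0,0],[0,0,0,0,0,0,0]]]'
python3 - <<'E'
from h import *
import pickle
st()
W=camera('wrist');cv2.imwrite('pics/w16.png',W['img'][:,:,::-1]);pickle.dump(W,open('w16.pkl','wb'))
E
```

```text
time: 22.5
tcp_pos: [496.3, -225.2, 315.1]
tcp_rot: [-0.022, 0.707, -0.02, -0.706]
ft_force: [0.7, 1.1, -2.0]
gripper_width: 20.8
t 22.5 grasp [ 496.6 -224.7  160.4] x [ 0.002  0.003 -1.   ] yaw of jaw deg -93.39 w 20.8 F [ 0.7  1.1 -2. ] M [0.04 0.1  0.  ] q [-0.11  0.69  0.82  1.85 -0.65  0.89 -0.61]
time: 23.22
tcp_pos: [502.9, -322.8, 311.0]
tcp_rot: [0.019, -0.706, 0.005, 0.708]
ft_force: [-0.7, 0.3, -1.7]
gripper_width: 20.3
t 23.22 grasp [ 502.4 -319.8  156.3] x [-0.003  0.019 -1.   ] yaw of jaw deg -91.94 w 20.3 F [-0.7  0.3 -1.7] M [0.01 0.04 0.06] q [ 0.09  0.76  0.78  1.7  -0.64  0.97 -0.48]
```

View pics/w15.png

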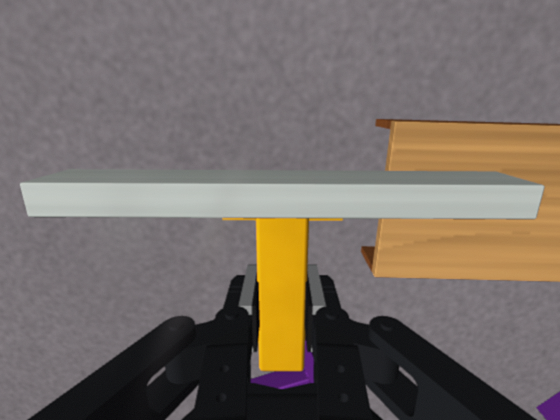

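View pics/w16.png

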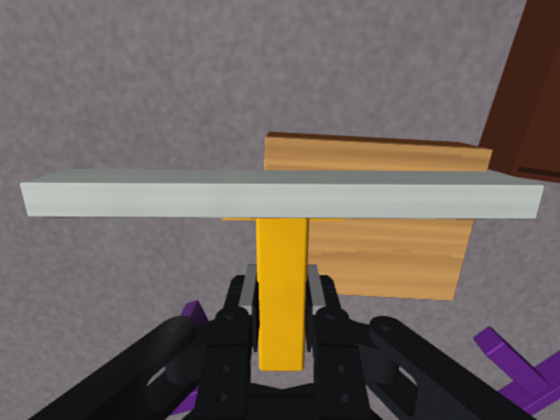

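```bash
python3 -m creep '[[[0,-0.15,-0.8,0,0.27,0,-0.65],[0,-0.15,-0.8,0,0,0,0],[0,-0.15,-0.8,0,0,0,0],[0,-0.15,-0.4,0,0,0,0],[0,-0.15,0,0,0,0,0],[0,0,0,0,0,0,0]]]'
python3 - <<'E'
from h import *
import pickle
st()
W=camera('wrist');cv2.imwrite('pics/w17.png',W['img'][:,:,::-1]);pickle.dump(W,open('w17.pkl','wb'))
a=W['img'][60:240,400:560,::-1];cv2.imwrite('pics/w17c.png',cv2.resize(np.clip(a*2.0,0,255).astype(np.uint8),None,fx=4,fy=4))
W=pickle.load(open('w16.pkl','rb'))
a=W['img'][0:200,440:560,::-1];cv2.imwrite('pics/w16c.png',cv2.resize(np.clip(a*2.0,0,255).astype(np.uint8),None,fx=3,fy=3))
E
```

```text
time: 23.77
tcp_pos: [490.3, -372.6, 309.4]
tcp_rot: [0.04, -0.705, 0.006, 0.708]
ft_force: [-0.2, -0.2, -2.1]
gripper_width: 20.2
t 23.77 grasp [ 489.7 -365.3  154.9] x [-0.004  0.047 -0.999] yaw of jaw deg -93.75 w 20.2 F [-0.2 -0.2 -2.1] M [-0.07  0.07 -0.01] q [ 0.19  0.79  0.77  1.64 -0.65  1.03 -0.45]
```

View pics/w17.png

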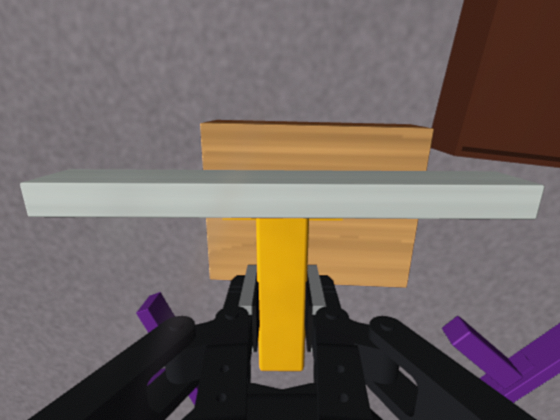

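View pics/w17c.png

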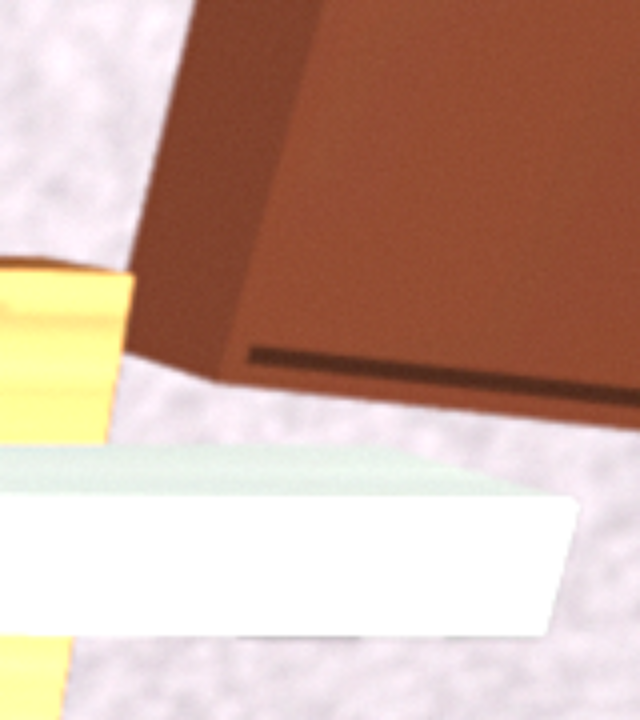

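View pics/w16c.png

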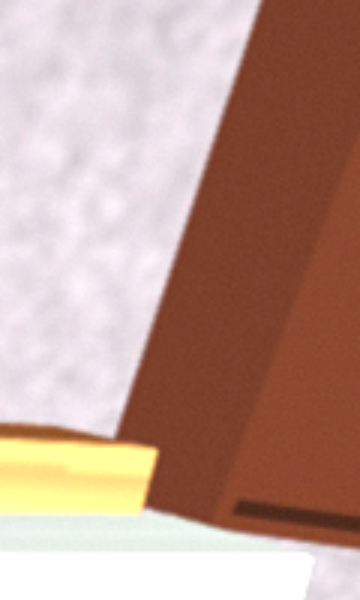

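Run:
```python
from h import *
import pickle
A=pickle.load(open('w16.pkl','rb'));B=pickle.load(open('w17.pkl','rb'))
M=[c["intrinsics"]@np.c_[c["R"],c["t"]] for c in(A,B)]
def tri(a,b):
    X=cv2.triangulatePoints(M[0],M[1],np.array([a[1],a[0]],float).reshape(2,1),np.array([b[1],b[0]],float).reshape(2,1));X=(X[:3]/X[3]).ravel();return X,np.array(w2px(B,X))-b
print("rim",tri((174.6,512.1),(155.2,453.5)))
# shelf far corner(+x,-y): 
print("shelf corner",tri((149.2,491.),(128.,432.4)))
print("shelf",tri((133,265),(122.5,202)))
print("shelf -x-y",tri((299,453),(286.5,407.5)))
print("base corner line: ", [np.round(px2w(B,155.2,453.5,z),1) for z in (30,40,50,60)],px2w(B,147.2,431,0))
# shelf corners single view z=50
for p in((122.5,202),(128,432),(286.5,407.5),(278,210)): print(np.round(px2w(B,*p,50),1))
c=(np.array([0,0,0]));
```

```text
rim (array([ 533.97310334, -478.21329837,   57.69054674]), array([-0.70601914,  0.11814747]))
shelf corner (array([ 550.94186986, -466.83527436,   47.74665042]), array([ 0.15509036, -0.02984241]))
shelf (array([ 565.34886187, -307.26305831,   39.81626732]), array([-1.56137834,  0.21410724]))
shelf -x-y (array([ 426.62368146, -458.59900957,   45.81289279]), array([-0.22039114,  0.03468013]))
base corner line:  [array([ 528.5, -491. ,   30. ]), array([ 530.3, -486.4,   40. ]), array([ 532.1, -481.7,   50. ]), array([ 533.9, -477.1,   60. ])] [ 530.87733039 -485.81902309    0.        ]
[ 564.7 -309.9   50. ]
[ 551.3 -465.7   50. ]
[ 429.1 -457.1   50. ]
[ 442.8 -298.3   50. ]
```

```bash
python3 -m creep '[[[0,-0.3,-0.2,-0.5,-0.67,-0.19,-0.16],[0,0,0,-0.7,0,0,0],[0,0,0,-0.7,0,0,0],[0,0,0,-0.6,0,0,0],[0,0,0,0,0,0,0],[0,0,0,0,0,0,0]]]'
python3 - <<'E'
from h import *
import pickle
st()
W=camera('wrist');cv2.imwrite('pics/w18.png',W['img'][:,:,::-1]);pickle.dump(W,open('w18.pkl','wb'))
E
```

```text
time: 24.32
tcp_pos: [487.2, -371.2, 258.2]
tcp_rot: [-0.025, 0.712, -0.023, -0.701]
ft_force: [0.1, 0.2, -1.8]
gripper_width: 20.5
t 24.32 grasp [ 489.5 -370.6  103.5] x [ 0.015  0.003 -1.   ] yaw of jaw deg -93.9 w 20.5 F [ 0.1  0.2 -1.8] M [-0.04  0.07 -0.04] q [ 0.21  0.84  0.73  1.71 -0.72  0.87 -0.39]
```

View pics/w18.png

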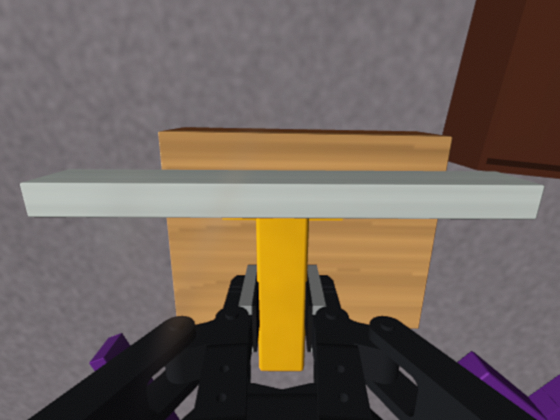

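Run:
```python
from h import *
import pickle
from scipy.optimize import least_squares
C=[pickle.load(open(f'w{i}.pkl','rb')) for i in(16,17,18)]
a=C[2]['img'][100:200,400:560,::-1];cv2.imwrite('pics/w18c.png',cv2.resize(np.clip(a*2.0,0,255).astype(np.uint8),None,fx=4.5,fy=4.5))
B=C[2]
q=[px2w(B,*p,50) for p in((131,160),(137,449),(328,418),(322,177))]
for v in q: print(np.round(v,1))
m=np.mean(q,0);print("mean",m, np.arctan2(q[0][0]-q[1][0],q[0][1]-q[1][1]))
print("blade mid behind top z109:",px2w(B,217,283,109),px2w(B,216,27,109),px2w(B,218,538,109))
ob=[(174.6,512.1),(155.2,453.5),(171.5,479.5)]
f=lambda X:np.concatenate([np.array(w2px(c,X))-p for c,p in zip(C,ob)])
s=least_squares(f,[532,-480,50]);print(s.x,np.round(s.fun,1))
```

```text
[ 564.6 -309.7   50. ]
[ 550.9 -464.9   50. ]
[ 428.7 -456.    50. ]
[ 443.7 -298.3   50. ]
mean [ 496.98445082 -382.2419576    50.        ] 0.08803682762132517
blade mid behind top z109: [ 531.08120809 -373.89012566  109.        ] [ 538.1834764  -273.78408261  109.        ] [ 524.04253473 -473.07711792  109.        ]
[ 533.55252185 -477.96769929   58.69779666] [ 1.6  0.3  0.2  0.4 -1.4 -0.6]
```

View pics/w18c.png

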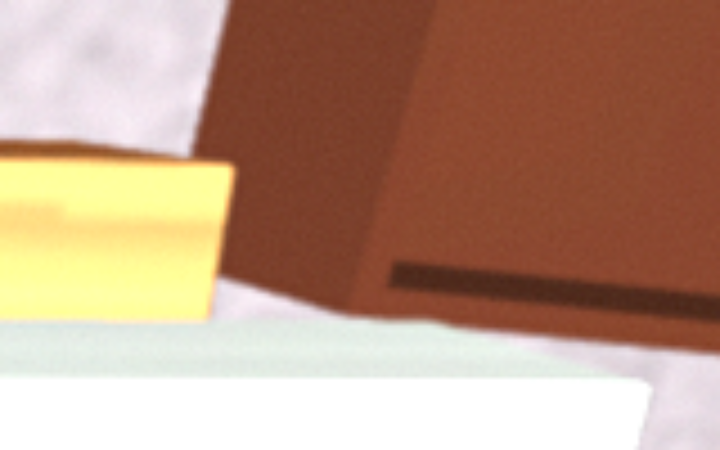

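Run:
```python
from h import *
import pickle
from scipy.optimize import least_squares
C=[pickle.load(open(f'w{i}.pkl','rb')) for i in(16,17,18)]
print("base",px2w(C[2],158.8,437,0),px2w(C[1],146.1,427.9,0))
ob=[(174.6,512.1),(155.2,453.5),(169.2,477.2)]
f=lambda X:np.concatenate([np.array(w2px(c,X))-p for c,p in zip(C,ob)])
s=least_squares(f,[532,-480,50]);print(s.x,np.round(s.fun,1))
for z in (40,50,60):print(z,px2w(C[2],169.2,477.2,z))
```

```text
base [ 530.83386988 -482.7104373     0.        ] [ 531.94099635 -483.20817447    0.        ]
[ 533.82144892 -478.25933211   57.1523692 ] [ 0.7 -0.6 -0.6 -0.2 -0.1  0.6]
40 [ 530.09347943 -488.10290342   40.        ]
50 [ 532.24742374 -482.17259396   50.        ]
60 [ 534.40136804 -476.2422845    60.        ]
```

```bash
python3 -m creep '[[[0,-0.2,-0.25,-0.4,0,0.09,-0.2],[0,0,0,-0.4,0,0,0],[0,0,0,-0.25,0,0,0],[0,0,0,0,0,0,0]]]'
python3 - <<'E'
from h import *
import pickle
st()
W=camera('wrist');cv2.imwrite('pics/w19.png',W['img'][:,:,::-1]);pickle.dump(W,open('w19.pkl','wb'))
E
```

```text
time: 24.7
tcp_pos: [483.6, -376.8, 237.2]
tcp_rot: [-0.03, 0.71, -0.028, -0.703]
ft_force: [-0.5, -0.1, -2.4]
gripper_width: 20.3
t 24.7 grasp [ 485.3 -376.6   82.5] x [ 0.011  0.001 -1.   ] yaw of jaw deg -94.7 w 20.3 F [-0.5 -0.1 -2.4] M [-0.01  0.09  0.  ] q [ 0.23  0.86  0.71  1.72 -0.74  0.84 -0.38]
```

View pics/w19.png

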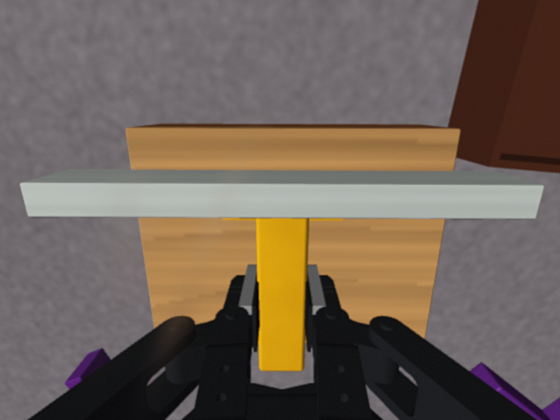

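```bash
python3 -m creep '[[[0,0,0.05,-0.15,0,0,0],[0,0,0,-0.15,0,0,0],[0,0,0,0,0,0,0]]]'
python3 - <<'E'
from h import *
st()
E
python3 -m creep '[[[0,0,0,-0.1,0,0,0]]]'
python3 - <<'E'
from h import *
st()
E
```

```text
time: 25.0
tcp_pos: [483.9, -376.1, 231.5]
tcp_rot: [-0.029, 0.711, -0.029, -0.702]
ft_force: [-0.6, 0.2, -1.7]
gripper_width: 20.3
t 25.0 grasp [ 485.8 -376.1   76.8] x [ 0.012  0.    -1.   ] yaw of jaw deg -94.71 w 20.3 F [-0.6  0.2 -1.7] M [0.01 0.12 0.08] q [ 0.23  0.87  0.7   1.72 -0.75  0.83 -0.37]
time: 25.08
tcp_pos: [484.0, -376.2, 229.8]
tcp_rot: [-0.029, 0.711, -0.029, -0.702]
ft_force: [0.1, -0.3, -1.6]
gripper_width: 20.5
t 25.08 grasp [ 486.  -376.3   75.1] x [ 0.013 -0.001 -1.   ] yaw of jaw deg -94.7 w 20.5 F [ 0.1 -0.3 -1.6] M [ 0.    0.11 -0.04] q [ 0.23  0.87  0.7   1.72 -0.75  0.82 -0.37]
```

```bash
python3 -m creep '[[[0,0,0,-0.06,0,0.04,0],[0,0,0,-0.06,0,0,0]]]'
python3 - <<'E'
from h import *
st()
E
python3 -m creep '[[[0,0,0,-0.06,0,0,0]]]'
python3 - <<'E'
from h import *
st()
E
```

```text
time: 25.25
tcp_pos: [484.1, -376.3, 228.9]
tcp_rot: [-0.029, 0.71, -0.029, -0.703]
ft_force: [-2.8, 3.7, 10.4]
gripper_width: 20.3
t 25.25 grasp [ 485.8 -376.2   74.2] x [ 0.011  0.    -1.   ] yaw of jaw deg -94.68 w 20.3 F [-2.8  3.7 10.4] M [ 0.62  0.62 -0.01] q [ 0.23  0.87  0.7   1.72 -0.75  0.83 -0.37]
time: 25.33
tcp_pos: [484.0, -376.4, 228.9]
tcp_rot: [-0.029, 0.711, -0.028, -0.702]
ft_force: [-1.5, 2.0, 5.7]
gripper_width: 20.6
t 25.33 grasp [ 485.8 -376.3   74.2] x [ 0.012  0.001 -1.   ] yaw of jaw deg -94.68 w 20.6 F [-1.5  2.   5.7] M [ 0.39  0.46 -0.04] q [ 0.23  0.87  0.7   1.72 -0.75  0.83 -0.37]
```

Run:
```python
from h import *
S=camera('side');crop(S,60,170,260,380,6,'s20.png')
W=camera('wrist');cv2.imwrite('pics/w20.png',W['img'][:,:,::-1])
```

```text
(no output)
```

View pics/s20.png

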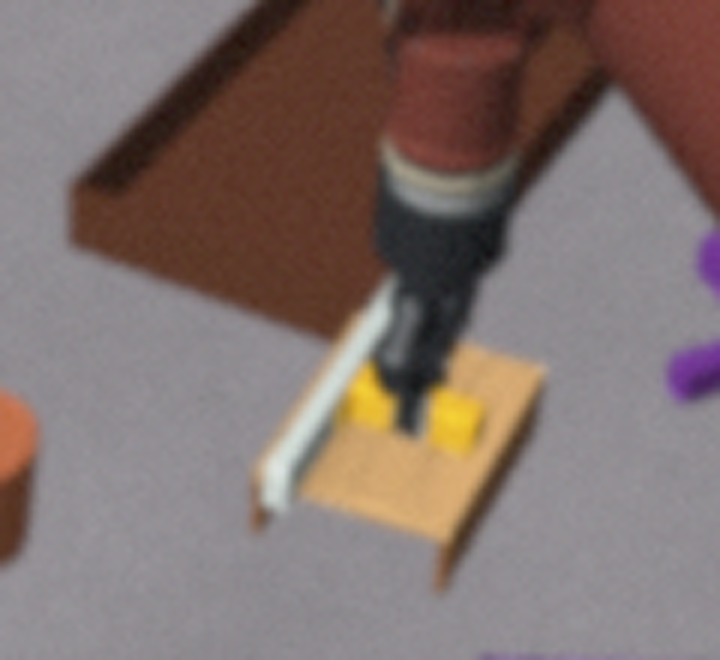

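View pics/w20.png

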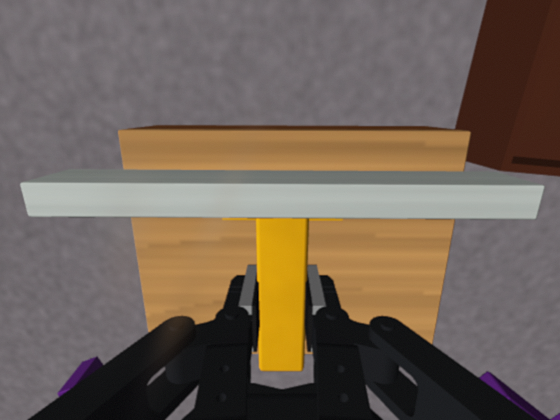

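```bash
python3 -m creep '[[[0,0,0,0,0,0,0],[30,0,0,0,0,0,0],[40,0,0,0,0,0,0],[60,0,0,0,0,0,0],[100,0,0,0,0,0,0],[100,0,0,0,0,0,0],[100,0,0,0,0,0,0],[100,0,0,0,0,0,0]]]'
python3 - <<'E'
from h import *
st()
E
python3 -m creep '[[[100,0,0,0.5,0,0,0],[100,0,0,1,0,0,0],[100,0,0,1,0,0,0],[100,0,0,1,0,0,0],[100,0,0,1,0,0,0],[100,0,0,0.5,0,0,0],[100,0,0,0,0,0,0]]]'
python3 - <<'E'
from h import *
import pickle
st()
W=camera('wrist');cv2.imwrite('pics/w21.png',W['img'][:,:,::-1]);pickle.dump(W,open('w21.pkl','wb'))
E
```

```text
time: 26.1
tcp_pos: [484.8, -377.6, 230.2]
tcp_rot: [-0.028, 0.712, -0.03, -0.701]
ft_force: [0.1, -0.4, -0.4]
gripper_width: 85.3
t 26.1 grasp [ 487.2 -378.2   75.5] x [ 0.015 -0.004 -1.   ] yaw of jaw deg -94.7 w 85.3 F [ 0.1 -0.4 -0.4] M [ 0.01  0.05 -0.04] q [ 0.23  0.87  0.7   1.72 -0.75  0.82 -0.37]
time: 26.68
tcp_pos: [483.7, -377.3, 336.6]
tcp_rot: [-0.028, 0.711, -0.031, -0.702]
ft_force: [0.1, -0.2, -0.9]
gripper_width: 85.0
t 26.68 grasp [ 485.7 -377.8  182. ] x [ 0.013 -0.003 -1.   ] yaw of jaw deg -94.78 w 85.0 F [ 0.1 -0.2 -0.9] M [ 0.04 -0.03 -0.01] q [ 0.17  0.75  0.81  1.64 -0.63  1.02 -0.47]
```

View pics/w21.png

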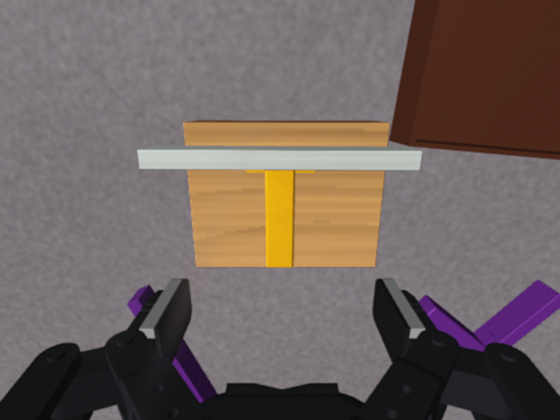

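Run:
```python
from h import *
import pickle
W=pickle.load(open('w21.pkl','rb'))
g=lambda c,r_,z:(px2w(W,r_,c,z))
loc=[(62,80,50),(62,-80,50),(-62,-80,50),(-62,80,50)]
s,e=fit([497,-382,-.086],[(W,l,p) for l,p in zip(loc,[(122,184),(121.5,388.5),(267,376.5),(267,195)])]);print(s,e)
pl=[(7,100,80),(7,-100,80),(-7,-100,80),(-7,100,80),(-87,11,76),(-87,-11,76)]
p,e=fit([530,-380,-.086],[(W,l,q) for l,q in zip(pl,[(150,138),(151,421),(170,420),(168.5,139),(266,266),(266.5,293)])]);print(p,e)
c,sn=np.cos(p[2]),np.sin(p[2]);mid=p[:2]-40*np.array([c,sn]);d=mid-s[:2]
c,sn=np.cos(s[2]),np.sin(s[2]);print("mid in shelf",c*d[0]+sn*d[1],-sn*d[0]+c*d[1],"dyaw",np.degrees(p[2]-s[2]))
T=camera('top');S=camera('side')
cv2.imwrite('pics/t22.png',T['img'][:,:,::-1]);cv2.imwrite('pics/s22.png',S['img'][:,:,::-1])
```

```text
[ 4.96297345e+02 -3.82434494e+02 -8.25858024e-02] [-0.1 -2.   0.1  1.9 -0.1 -0.7  0.3  0.7]
[ 5.34047247e+02 -3.80601374e+02 -8.86648148e-02] [-1.2 -2.1 -0.8  2.3  0.1  0.5  0.3 -0.4  2.1 -0.3  1.7  0.2]
mid in shelf -2.5292393263580726 5.18409436108839 dyaw -0.34830175245831013
```

View pics/t22.png

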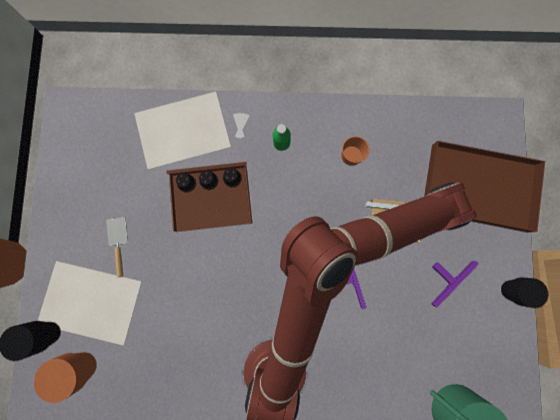

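View pics/s22.png

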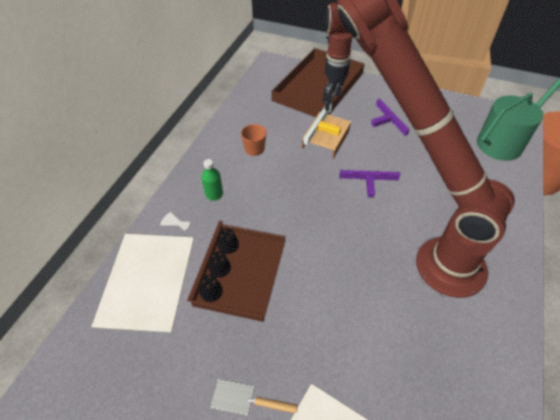

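Run:
```python
from h import *
T=camera('top');crop(T,150,240,155,265,7,'t23.png')
```

```text
(no output)
```

View pics/t23.png

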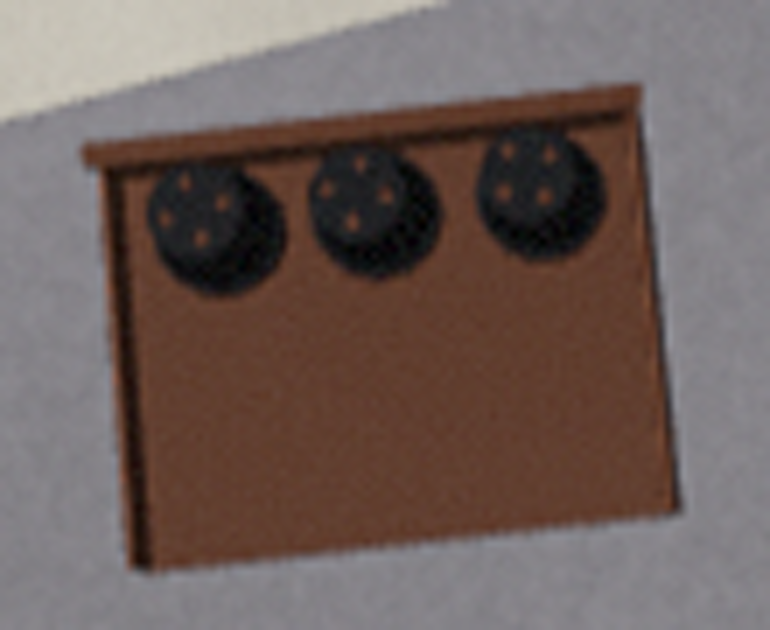

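Run:
```python
from h import *
st();print(r.hand_in())
```

```text
t 26.88 grasp [ 484.7 -375.9  177.9] x [ 0.008  0.002 -1.   ] yaw of jaw deg -94.78 w 85.5 F [-0.5 -0.5 -0.1] M [ 0.    0.04 -0.  ] q [ 0.18  0.75  0.8   1.64 -0.63  1.01 -0.47]
the job is handed in; nothing more can be done
None
```

The job is done and handed in at 26.9 s. The pusher is on top of the shelf, and the three pots are lined up against the tray's back wall.

- **Pulling it out:** I drew the pusher out by its blade end, about 169 mm along the shelf. That puts its origin near 215 mm, past the 180 mm needed. I set it down, let go, and took it again by the stem.
- **Pressing the pots:** I swept the three pots into one line and pressed them squarely, with almost no twist at the wrist. The pusher stopped moving while the push built up to 11–16 N at the wrist. One short push read 19 N, but the blade was also bearing down on the tray floor then, so the pots took less than that. I read the force only at the end of each call, so I can't exclude a brief higher value between readings.
- **Checks on the pots:** In the last top picture all three sit the same distance from the wall. An earlier measurement put them 39–40 mm from the wall's outer edge. A pot fully home would be 38 mm, so they agree to within the camera error.
- **Checks on the pusher:** It was lowered until it touched the shelf, then released, and it lies flat. It measures 2.5 mm and 5 mm off centre and 0.35° off the shelf's direction. I set it about 6 mm off centre on purpose, to keep the blade end clear of the large brown tray beside the shelf. I could not measure that tray's rim height reliably (estimates ran from about 43 to 59 mm).
- **Bystanders:** The bottle, clay pot and trowel look unmoved.
- **Setting it down the first time:** I briefly pressed the pusher onto the bench with about 41 N while it was held in the fingers.

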